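# Put the test pieces on their own stations

## Robot

A 6-joint arm with a two-finger parallel gripper is mounted at the origin on the work surface. World frame = base frame: x ahead of the robot, y to its left, z up, the work surface at z = 0. Lengths are in m, angles in rad, forces in N, time in s.
With the tool pointing down it reaches from about 0.275 to 0.725 m from the base axis. Payload 5.6 kg.
Tool frame: the origin (TCP) lies on the front face of the gripper's body, between the roots of the fingers; the fingertips stand 73 mm ahead of it and the grasp point (between the pads) lies 54 mm ahead of it; z points along the fingers, y is the direction in which the jaws open and shut (so a half turn about z gives the same grasp; the last joint's range is limited). The gripper opens to 85 mm and grips with 20 to 120 N. Pads are 22 mm wide; open, the fingers measure 114 mm over their backs; the gripper's body (76 mm by 85 mm) begins 54 mm behind the grasp point. The pads swing forward as they close: fully open they stand 13 mm farther back than shut.
Start: joints at [-0.841, 0.255, 0.108, 0, -1.424, -0.285], TCP at [0.237, -0.496, 0.304] pointing down, gripper open.
Joint ranges: [-2.95, 2.95], [-1.21, 1.97], [-1.09, 1.5], [-2.87, 1.71], [-2.94, -0.07], [-3.05, 3.05]. Speed limits (rad/s): [2.57, 2.57, 3.14, 3.14, 3.14, 3.14].

## Interface

Orientations are given as a 3x3 rotation matrix whose columns are the frame's x, y, z axes.
In Python, from station import monitor, optics, bot gives the robot as it stands.
- The arm moves only by the shell command python3 -m pendant 'ROWS' [OPENING] [FORCE]. ROWS is JSON, a list that holds one entry, the list of rows, each a list of 6 numbers: the shift along the tool's x, y, z in cm, then the turn, a rotation vector about the tool's x, y, z in rad. In form: [[[x, y, z, rx, ry, rz], ...]]. A call has 1 to 5 rows; each row is the pose to reach, as a shift and turn from the pose commanded when the call began, along the tool's axes at that moment; what a row does not reach only later rows make up. A row lasts 1/12 s, in which the tool goes at most 41.7 mm and 7.16 degrees, less where a joint would pass 70% of its speed; a pose out of reach is approached as far as the arm can. A call with a gripper value outside its range is refused whole. OPENING is the finger opening in cm, from 0 to 8.54, set as the call begins (- or left out, the last holds). The fingers move at their own pace and stop on an object; FORCE is the grip in N (left out, the last holds). Time passes only in rows, so rows that repeat a pose let the fingers close. It gives the time, the measured TCP pose, the force and the opening at its end, in the units of the state.
- monitor.observe(): the state, without advancing time (a new reading comes with each control period).
- optics.grab_frame(name): name is "scene" or "side" or "wrist"; returns (picture, depth): 480x640x3 uint8, red, green, blue; 480x640 float32, m along the optical axis (not along the pixel's ray), 0 where there is no reading.
- optics.camera_model(name): a dict with "fx", "fy", "cx", "cy" (pixels), "eye" and "attitude" of the camera in the world. Camera axes: x right, y up, looking along -z (the intrinsics and any distortion apply to the point x, -y, -z); pixel columns grow to the right and rows downward; lengths in m; the calibration is good to about 2 mm. A picture is of the moment at which its call begins: read the wrist's pose just before it. camera_model takes no time and is no camera call; for the wrist camera it gives the pose at the moment of the call.
- bot.job_done(): hands the job in, once; it reports no verdict.
The state is a dict: "time_s": time; "joint_pos": joint angles; "dq": joint speeds; "tau": joint torques, N m; "position": TCP position; "orientation": TCP orientation; "ft_force": force on the tool from outside, world axes, zero at the start; "ft_torque": the same for the moment, N m; "finger_gap": finger opening in m.
Only numpy, scipy, OpenCV 4.12 (cv2) and the standard library are available. Lean on these libraries where they do the work, as an engineer would, in place of code of your own. Each camera call takes 0.05 s, during which the arm holds its last target.

## Task

Three test pieces stand on the wrong stations of the materials bench: move them round (the empty plywood board is free for parking one meanwhile) until the timber beam lies centred across the two steel rollers of the bending support, the steel dog-bone strip lies flat, lengthwise and centred on the two rubber pads of the marking bed, and the mortar cylinder stands in the middle of the round steel platen. The steel loading cap from the bench belongs centred on top of the cylinder, knob up. Mortar is brittle, so keep the cylinder upright all the time.

Things in the scene. Friction and masses are not known exactly. Their poses are not given: they have to be found in the camera images.
- beam: Loose pale timber beam, square section 30 x 30 mm, 170 mm long, about 80 g. Origin at its centre; its y axis runs along its length, z up. At the start it lies flat across the platen.
- coupon: Loose flat steel dog-bone tensile strip, 8 mm thick, 150 mm long, ends 40 mm wide, waist 24 mm wide for the middle 46 mm of its length (a 32 mm wide step at either end of the waist), about 320 g. Origin at its centre; y axis along its length, z up. At the start it lies across the rollers of the bending support.
- cylinder: Loose grey mortar cylinder, standing upright, 50 mm diameter, 80 mm tall, about 360 g. Origin at the centre of its underside, z up along its axis. At the start it stands on the marking bed, between the two pads.
- cap: Loose steel loading cap: a disc of 58 mm diameter, 14 mm thick, with an upright round knob of 24 mm diameter and 32 mm height on its middle (46 mm in all), about 300 g. Origin at the centre of its flat underside, z up. At the start it stands on the bench, knob up.
- bend_support: Fixed bending support: blue base 70 x 180 mm, 12 mm thick, with two blue blocks that carry fixed steel rollers of 20 mm diameter, 70 mm long, parallel to the x axis at y = -60 and y = +60 mm. Roller tops are 45 mm above the bench; between the rollers is free space down to the base. Origin: centre of the underside, on the bench; y axis along the long side (a piece laid across the rollers lies along y), z up.
- platen: Fixed compression platen: grey square base 110 x 110 mm, 20 mm thick, carrying a round flat steel disc of 90 mm diameter whose top is 40 mm above the bench. Origin: centre of the underside, on the bench; z up.
- marking_bed: Fixed marking bed: aluminium plate 70 x 180 mm, 15 mm thick, with black scale ticks along one long edge and two black rubber pads (60 mm in x, 24 mm in y) centred at y = -55 and y = +55 mm. Pad tops are 29 mm above the bench; between the pads the plate is flat, 15 mm above the bench. Origin: centre of the underside, on the bench; y axis along the long side, z up.
- board: Fixed empty plywood board, 90 x 180 mm, flat, 18 mm thick: the free spot. Origin: centre of the underside, on the bench; y axis along the long side, z up.
Things that resemble listed ones, but are neither listed nor needed, are in the scene too. What is shaped like the cylinder but yellow is not meant.

How it is judged:
At the end, for the whole second after the job is handed in: Beam on the rollers and strip on the pads: centres within 12 mm across, 15 mm along, 4 mm in height, 0.17 rad of the station's long axis. Cylinder upright on the platen and cap flat, knob up, on the cylinder: within 12 mm of centre. All released, at rest (x of beam in the frame of bend_support between -0.012 and 0.012 m and y of beam in the frame of bend_support between -0.015 and 0.015 m and z of beam in the frame of bend_support between 0.056 and 0.064 m and angle between the y axis of beam and the y axis of bend_support, either way round below 0.17 rad and x of coupon in the frame of marking_bed between -0.012 and 0.012 m and y of coupon in the frame of marking_bed between -0.015 and 0.015 m and z of coupon in the frame of marking_bed between 0.029 and 0.037 m and angle between the y axis of coupon and the y axis of marking_bed, either way round below 0.17 rad and horizontal distance between cylinder and platen below 0.012 m and z of cylinder in the frame of platen between 0.036 and 0.044 m and angle between each of cylinder, cap's own z axis and vertical below 0.08 rad and horizontal distance between cap and cylinder below 0.012 m and z of cap in the frame of cylinder between 0.076 and 0.084 m and linear speed of each of beam, coupon, cylinder, cap below 0.02 m/s); the robot touches nothing.
It fails at once if the mortar cylinder is tipped more than 0.4 rad (23 degrees) from upright (angle between cylinder's own z axis and vertical above 0.4 rad).
It also fails if it takes over 144 s, if anything falls off the work surface, if the arm or the gripper's body presses on something with over 40 N, if the wrist force passes 120 N, or if a joint passes its speed limit or range.

## Working session

There is one attempt and no reset: what is moved stays moved. The work goes in short steps, Python scripts to look and compute and a shell command to move; the robot and the scene stay as the last step left them, time stands still between calls to the robot, and variables do not carry over. Pictures are saved under pics/ and viewed, and the job is handed in when it is done.

```bash
ls; mkdir -p pics; cat > h.py <<'E'
import numpy as np, cv2
from station import monitor, optics, bot
def snap(name,fn):
    m=optics.camera_model(name); p,d=optics.grab_frame(name)
    cv2.imwrite('pics/'+fn+'.png',p[:,:,::-1]); np.savez('pics/'+fn+'.npz',p=p,d=d,**{k:np.array(v) for k,v in m.items() if k in('fx','fy','cx','cy','eye','attitude')})
    return p,d,m
E
python3 - <<'E'
from h import *
for n in('scene','side','wrist'):
    p,d,m=snap(n,n+'0'); print(n,m,(d>0).mean())
s=monitor.observe(); print(s)
E
```

```text
pics
scene {'fx': 571.0648089345906, 'fy': 571.0648089345906, 'cx': 327.7902984647026, 'cy': 247.32204892068833, 'eye': array([ 0.92587776, -0.25203649,  0.8389545 ]), 'attitude': array([[ 0.4942595 , -0.72761446,  0.47569396],
       [ 0.86926307,  0.41961676, -0.26134936],
       [-0.00944758,  0.5426776 ,  0.83988795]])} 0.996171875
side {'fx': 521.4592533175277, 'fy': 521.4592533175277, 'cx': 321.43960871345774, 'cy': 238.7898502408287, 'eye': array([0.45277024, 0.72781934, 0.54110022]), 'attitude': array([[-0.9975555 ,  0.05198125, -0.04670093],
       [-0.06728693, -0.5342137 ,  0.84266731],
       [ 0.01885463,  0.84374977,  0.53640548]])} 0.9959635416666667
wrist {'fx': 347.1468374479693, 'fy': 347.1468374479693, 'cx': 324.002836346482, 'cy': 237.37223986777406, 'eye': array([ 0.17154254, -0.52611251,  0.37231442]), 'attitude': array([[-0.42992869, -0.86673374, -0.25285164],
       [ 0.9028599 , -0.41200759, -0.12285661],
       [ 0.00230717, -0.28110918,  0.95967302]])} 0.9960188802083333
{'time_s': 0.15, 'joint_pos': array([-8.41431236e-01,  2.55587943e-01,  1.07349975e-01, -3.28359399e-04,
       -1.42392824e+00, -2.84627304e-01]), 'dq': array([-0.00075846, -0.00194386,  0.00476539,  0.000885  ,  0.00045318,
       -0.00144187]), 'tau': array([-2.56558160e-04, -3.86940873e+01,  2.38081080e+01,  5.36655620e+00,
       -4.52520224e-03,  4.76540194e-06]), 'position': array([ 0.2365677 , -0.4962366 ,  0.30323869]), 'orientation': array([[-9.02744249e-01, -4.30177139e-01, -6.70690418e-04],
       [-4.30177655e-01,  9.02743404e-01,  1.23783619e-03],
       [ 7.29725186e-05,  1.40596554e-03, -9.99999009e-01]]), 'ft_force': array([ 0.09787885, -0.43883487, -0.54864939]), 'ft_torque': array([-0.03498024, -0.03912699,  0.02023951]), 'finger_gap': 0.08534177734399347}
```

View pics/scene0.png

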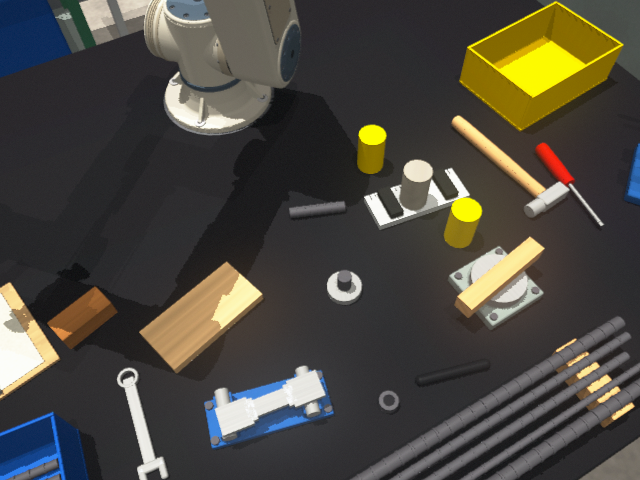

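View pics/side0.png

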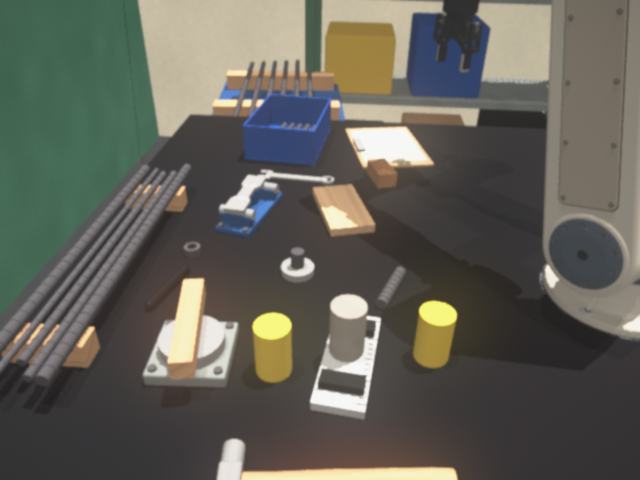

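View pics/wrist0.png

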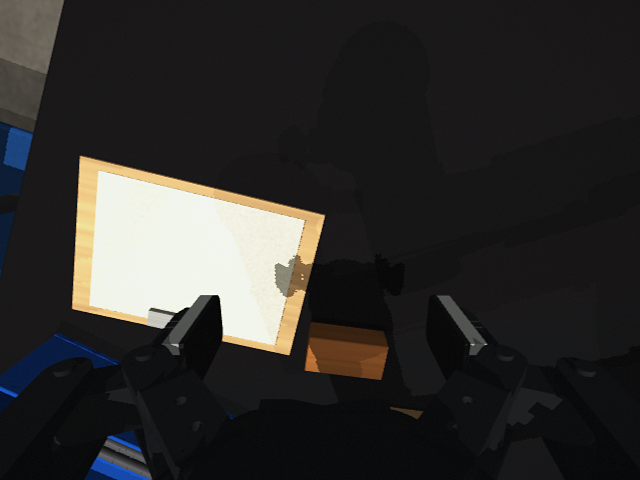

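The scene picture shows:
- Beam at (500,277) on the platen.
- Strip at (270,403) on the blue support.
- Grey cylinder at (416,186) on the marking bed.
- Cap at (345,287).
- Empty board at (203,315).

Three things could be mistaken for the cylinder: (371,150) and (462,223) are yellow, so not meant, and (416,186) is grey between the black pads, so it fits. I'll confirm it in an enlarged crop. The orange block at (82,317) is too short to be the beam.

```bash
python3 - <<'E'
import cv2,numpy as np
a=cv2.imread('pics/scene0.png'); b=cv2.imread('pics/side0.png')
cv2.imwrite('pics/c1.png',cv2.resize(a[110:350,340:560],None,fx=2.4,fy=2.4,interpolation=cv2.INTER_CUBIC))
cv2.imwrite('pics/c2.png',cv2.resize(a[250:460,130:400],None,fx=2.8,fy=2.8,interpolation=cv2.INTER_CUBIC))
cv2.imwrite('pics/c3.png',cv2.resize(b[160:420,130:470],None,fx=2.3,fy=2.3,interpolation=cv2.INTER_CUBIC))
E
```

```text
(no output)
```

View pics/c1.png

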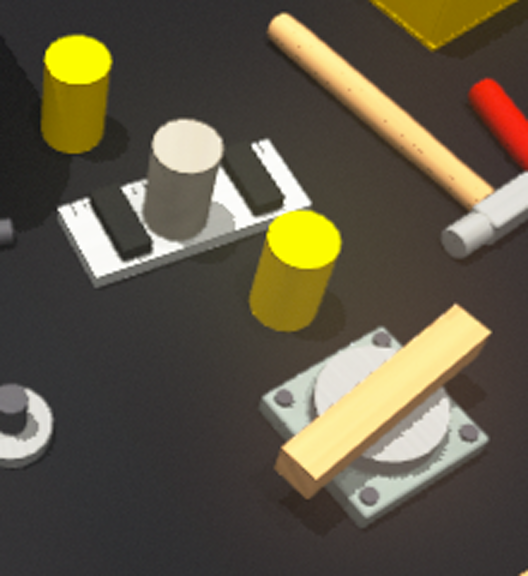

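View pics/c2.png

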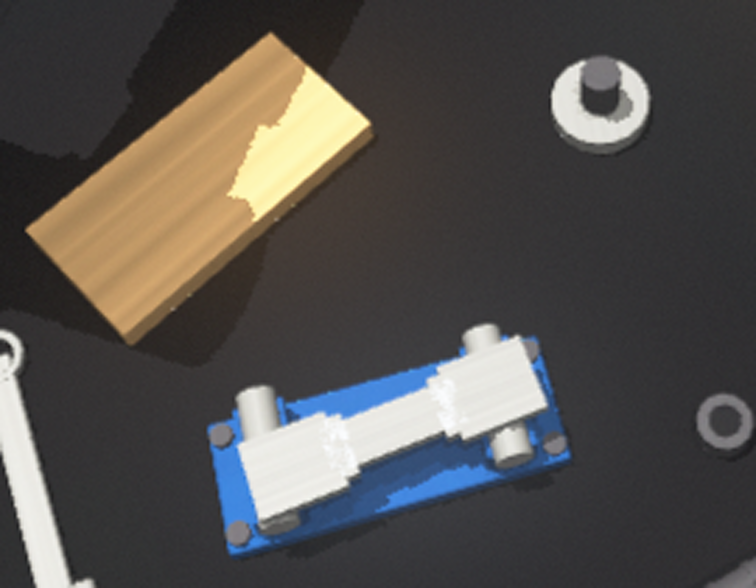

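View pics/c3.png

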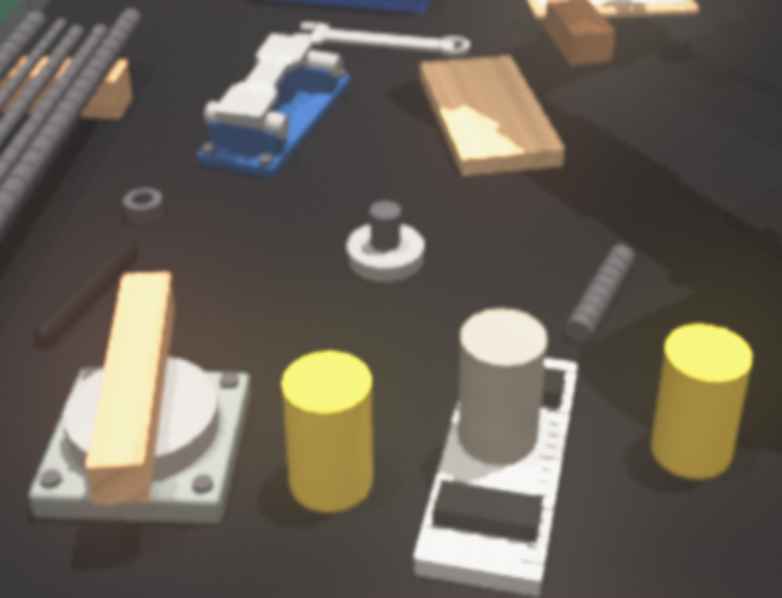

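The crop confirms it: the grey cylinder stands between the black pads, and both neighbours are yellow. Next I cast rays from two views.

```bash
cat >> h.py <<'E'
def load(fn): 
    z=np.load('pics/'+fn+'.npz'); return {k:z[k] for k in z.files}
def ray(m,u,v):
    d=np.array([(u-m['cx'])/m['fx'],-(v-m['cy'])/m['fy'],-1.0]); return np.array(m['eye']),np.array(m['attitude'])@d
def onz(m,u,v,z):
    e,d=ray(m,u,v); return e+d*(z-e[2])/d[2]
def tri(m1,p1,m2,p2):
    e1,d1=ray(m1,*p1); e2,d2=ray(m2,*p2)
    t=np.linalg.lstsq(np.c_[d1,-d2],e2-e1,rcond=None)[0]
    a=e1+d1*t[0]; b=e2+d2*t[1]; return (a+b)/2,np.linalg.norm(a-b)
def dep(m,u,v):
    e,d=ray(m,u,v); return e+d*float(m['d'][int(round(v)),int(round(u))])
E
python3 - <<'E'
from h import *
np.set_printoptions(precision=4,suppress=True)
S=load('scene0');D=load('side0')
c1=lambda u,v:(340+u/2.4-.3,110+v/2.4-.3)
c2=lambda u,v:(130+u/2.8-.3,250+v/2.8-.3)
c3=lambda u,v:(130+u/2.3-.3,160+v/2.3-.3)
P={'beamA':(c1(474,318),c3(120,466),.07),'beamB':(c1(302,468),c3(147,272),.07),'cyltop':(c1(187,146),c3(503,336),.095),
'knob':(c2(601,72),c3(385,211),.046),'platen':(c1(382,405),c3(141,410),.04),
'plc1':(c1(262,402),c3(249,375),.02),'plc2':(c1(382,328),c3(218,498),.02),'plc3':(c1(488,437),c3(33,492),.02),'plc4':(c1(365,516),c3(82,372),.02),
'bed1':(c1(58,210),c3(577,362),.015),'bed2':(c1(268,140),c3(545,583),.015),'bed3':(c1(311,203),c3(418,570),.015),'bed4':(c1(97,277),c3(465,362),.015),
'bo1':(c2(270,33),c3(563,148),.018),'bo2':(c2(373,125),c3(461,165),.018),'bo3':(c2(127,338),c3(420,65),.018),'bo4':(c2(27,230),c3(512,57),.018),
'su1':(c2(208,424),None,.012),'su2':(c2(532,338),c3(350,70),.012),'su3':(c2(570,456),c3(268,168),.012),'su4':(c2(230,548),c3(199,155),.012),
'y1':(c1(303,240),c3(327,381),.08),'y2':(c1(77,60),c3(708,352),.08),
'cpA':(c2(280,467),c3(285,48),.053),'cpB':(c2(497,385),c3(247,102),.053),
}
for k,(a,b,z) in P.items():
    o=[k,onz(S,*a,z)[:2],dep(S,*a)]
    if b: t=tri(S,a,D,b); o+=[onz(D,*b,z)[:2],t[0],round(t[1],4)]
    print(*o)
E
```

```text
beamA [0.6499 0.2834] [0.6256 0.3304 0.0025] [0.6443 0.2842] [0.6471 0.2836 0.0683] 0.0047
beamB [0.6829 0.1157] [0.6827 0.116  0.0695] [0.6767 0.1151] [0.6798 0.1152 0.0689] 0.0058
cyltop [0.4459 0.188 ] [0.4465 0.1874 0.096 ] [0.4448 0.1891] [0.445  0.1884 0.0942] 0.0006
knob [ 0.5366 -0.0088] [ 0.5368 -0.0089  0.0464] [ 0.5345 -0.0059] [ 0.5352 -0.0083  0.0441] 0.0009
platen [0.6621 0.2049] [0.6717 0.1883 0.069 ] [0.6573 0.2105] [0.6598 0.2068 0.0359] 0.002
plc1 [0.6127 0.1467] [0.6112 0.1485 0.0162] [0.6056 0.1522] [0.6088 0.1483 0.0153] 0.0043
plc2 [0.606  0.2562] [0.5988 0.2676 0.0017] [0.6021 0.2566] [0.6039 0.2564 0.0189] 0.0034
plc3 [0.7107 0.2624] [ 0.7053  0.2751 -0.0003] [0.7079 0.261 ] [0.7093 0.2616 0.02  ] 0.003
plc4 [0.7157 0.1539] [0.7156 0.1541 0.0197] [0.7127 0.1589] [0.7146 0.1554 0.0167] 0.0006
bed1 [0.3976 0.1149] [0.3961 0.116  0.0126] [0.3937 0.1149] [0.3951 0.1151 0.0141] 0.0034
bed2 [0.421  0.2937] [ 0.411   0.3045 -0.0013] [0.4159 0.2964] [0.4174 0.2953 0.0123] 0.0035
bed3 [0.488  0.2846] [0.4806 0.2937 0.001 ] [0.4846 0.2935] [0.4849 0.2885 0.009 ] 0.0002

[... 499 characters left out ...]
858] [ 0.5958 -0.2863 -0.0005]
su2 [ 0.6442 -0.115 ] [ 0.644  -0.1149  0.0115] [ 0.5994 -0.2949] [ 0.6201 -0.1358  0.0758] 0.0903
su3 [ 0.7099 -0.129 ] [ 0.7091 -0.1286  0.009 ] [ 0.6439 -0.111 ] [ 0.6765 -0.1336 -0.0133] 0.055
su4 [ 0.6651 -0.301 ] [ 0.6653 -0.3009  0.0126] [ 0.7057 -0.1259] [ 0.697  -0.2798 -0.0522] 0.1106
y1 [0.5456 0.2179] [0.5453 0.2183 0.0793] [0.5431 0.2196] [0.5441 0.2186 0.0786] 0.0016
y2 [0.3247 0.1732] [0.3232 0.1743 0.0781] [0.3235 0.1748] [0.3235 0.1738 0.079 ] 0.0006
cpA [ 0.6544 -0.2617] [ 0.654  -0.2617  0.0519] [ 0.6528 -0.253 ] [ 0.6538 -0.2615  0.0492] 0.0015
cpB [ 0.6711 -0.1492] [ 0.6716 -0.1494  0.0545] [ 0.6664 -0.1483] [ 0.6687 -0.1496  0.0514] 0.0038
```

Two views agree to about 4 mm, and the heights fit (beam top 69, cylinder top 94, knob 44, boards 12–17 mm). Plan: beam to board, cylinder to platen, strip to bed, beam to rollers, cap on the cylinder. I'm adding a helper that prints tool-frame shifts, then moving over the beam and platen.

```bash
cat > go.py <<'E'
import sys; from h import *
from scipy.spatial.transform import Rotation as Ro
# usage: go.py x y z jawangle_deg  -> shift (cm) and turn (rad) in tool axes
x,y,z,a=map(float,sys.argv[1:5]); s=monitor.observe()
R=np.array(s['orientation']); p=np.array(s['position'])
c,sn=np.cos(np.radians(a)),np.sin(np.radians(a))
Y=np.array([c,sn,0]);Z=np.array([0,0,-1.]);T=np.c_[np.cross(Y,Z),Y,Z]
d=R.T@(np.array([x,y,z])-p)*100; r=Ro.from_matrix(R.T@T).as_rotvec()
print('t',round(s['time_s'],2),'shift',np.round(d,2),'turn',np.round(r,3),'|d|cm',round(np.linalg.norm(d),1),'F',np.round(s['ft_force'],1),'gap',round(s['finger_gap'],4),'p',np.round(p,4),'jaw',round(np.degrees(np.arctan2(R[1,1],R[0,1])),1))
E
python3 go.py .663 .2 .27 191.2
```

```text
t 0.15 shift [-68.45  44.5    3.38] turn [ 1.000e-03  1.000e-03 -1.322e+00] |d|cm 81.7 F [ 0.1 -0.4 -0.5] gap 0.0853 p [ 0.2366 -0.4962  0.3032] jaw 115.5
```

```bash
python3 -m pendant '[[[-3.4,2.2,0,0,0,-0.12],[-6.8,4.4,0.3,0,0,-0.24],[-10.2,6.6,0.5,0,0,-0.36],[-13.6,8.8,0.7,0,0,-0.48],[-17,11,0.9,0,0,-0.6]]]'; python3 go.py .663 .2 .27 191.2
```

```text
time_s: 0.57
position: [0.3432, -0.3223, 0.2946]
orientation: [[-0.497, -0.867, -0.0], [-0.867, 0.497, 0.0], [-0.0, 0.0, -1.0]]
ft_force: [1.9, 0.3, 0.3]
finger_gap: 0.0856
t 0.57 shift [-61.22  -1.76   2.47] turn [ 0.     0.    -0.716] |d|cm 61.3 F [1.9 0.3 0.3] gap 0.0856 p [ 0.3432 -0.3223  0.2946] jaw 150.2
```

```bash
python3 -m pendant '[[[-4,-0.1,0.2,0,0,-0.12],[-8,-0.2,0.4,0,0,-0.24],[-12,-0.3,0.6,0,0,-0.36],[-16,-0.4,0.7,0,0,-0.48],[-20,-0.5,0.8,0,0,-0.6]]]'; python3 go.py .663 .2 .27 191.2
```

```text
time_s: 0.98
position: [0.4479, -0.1516, 0.2868]
orientation: [[0.08, -0.997, -0.0], [-0.997, -0.08, 0.0], [-0.0, 0.0, -1.0]]
ft_force: [0.4, -0.6, -0.8]
finger_gap: 0.085
t 0.98 shift [-33.32 -24.25   1.68] turn [ 0.     0.    -0.115] |d|cm 41.2 F [ 0.4 -0.6 -0.8] gap 0.085 p [ 0.4479 -0.1516  0.2868] jaw -175.4
```

```bash
python3 -m pendant '[[[-3.2,-2.4,0.2,0,0,-0.03],[-6.4,-4.8,0.4,0,0,-0.06],[-9.6,-7.2,0.6,0,0,-0.09],[-12.8,-9.6,0.7,0,0,-0.115],[-16,-12,0.8,0,0,-0.115]]]'; python3 go.py .663 .2 .27 191.2
```

```text
time_s: 1.4
position: [0.5559, 0.0168, 0.2786]
orientation: [[0.189, -0.982, -0.001], [-0.982, -0.189, -0.0], [-0.0, 0.001, -1.0]]
ft_force: [1.3, -0.4, 0.4]
finger_gap: 0.0855
t 1.4 shift [-15.96 -13.99   0.85] turn [ 0.001  0.    -0.005] |d|cm 21.2 F [ 1.3 -0.4  0.4] gap 0.0855 p [0.5559 0.0168 0.2786] jaw -169.1
```

```bash
python3 -m pendant '[[[-3.2,-2.3,0.2,0,0,0],[-6.4,-4.6,0.4,0,0,0],[-9.6,-7,0.6,0,0,0],[-12.8,-9.4,0.7,0,0,0],[-15.5,-11.3,0.8,0,0,0]]]'; python3 go.py .663 .2 .27 191.2
```

```text
time_s: 1.82
position: [0.6378, 0.1908, 0.2698]
orientation: [[0.189, -0.982, -0.001], [-0.982, -0.189, -0.0], [0.0, 0.001, -1.0]]
ft_force: [0.4, -0.2, 0.5]
finger_gap: 0.0853
t 1.82 shift [-0.42 -2.65 -0.02] turn [ 0.001 -0.    -0.006] |d|cm 2.7 F [ 0.4 -0.2  0.5] gap 0.0853 p [0.6378 0.1908 0.2698] jaw -169.1
```

```bash
python3 -m pendant '[[[-0.4,-2.1,0,0,0,0],[-0.4,-2.1,0,0,0,0],[-0.4,-2.1,0,0,0,0]]]'; python3 - <<'E'
from h import *
p,d,m=snap('wrist','w1'); print(m)
E
```

```text
time_s: 2.07
position: [0.6574, 0.1969, 0.269]
orientation: [[0.189, -0.982, -0.002], [-0.982, -0.188, -0.001], [0.001, 0.003, -1.0]]
ft_force: [-0.4, -0.8, 0.3]
finger_gap: 0.0854
{'fx': 347.1468374479693, 'fy': 347.1468374479693, 'cx': 324.002836346482, 'cy': 237.37223986777406, 'eye': array([0.67023834, 0.12780314, 0.33828185]), 'attitude': array([[-0.98213189,  0.18005473,  0.05474706],
       [-0.18818282, -0.94275804, -0.275308  ],
       [ 0.00204273, -0.28069123,  0.95979595]])}
```

View pics/w1.png

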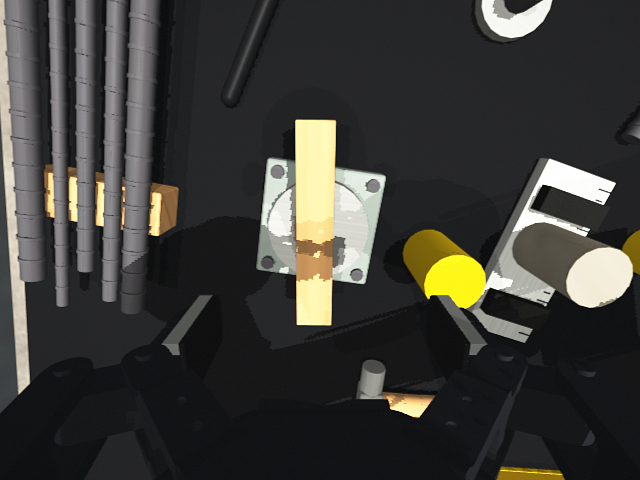

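The wrist view shows the beam spanning columns 296–336 and rows 120–325. The platen base has corners near (267,158), (386,175), (367,284) and (258,270), and the fingers straddle the beam's column.

```bash
python3 - <<'E'
from h import *
np.set_printoptions(precision=4,suppress=True)
W=load('w1')
c=[(296,120),(336,120),(331,325),(297,325)]
q=np.array([onz(W,*u,.07) for u in c]); print('beam',q[:,:2],q.mean(0)); e=(q[2]+q[3]-q[0]-q[1])/2; print(np.linalg.norm(e),np.degrees(np.arctan2(e[1],e[0])),np.linalg.norm(q[1]-q[0]))
b=[(267,158),(386,175),(367,284),(258,270)]
q=np.array([onz(W,*u,.02) for u in b]); print('plat',q[:,:2],q.mean(0),np.linalg.norm(q-np.roll(q,1,0),axis=1))
for u in [(316,140),(315,310),(300,185),(360,250)]: print(u,dep(W,*u))
S=load('scene0'); print(tri(W,(316,120),S,(340+302/2.4-.3,110+468/2.4-.3)))
E
```

```text
beam [[0.6919 0.1206]
 [0.6632 0.1151]
 [0.634  0.2816]
 [0.6631 0.2871]] [0.663  0.2011 0.07  ]
0.168990119457543 99.88660727826188 0.029307015202749493
plat [[0.7161 0.156 ]
 [0.6079 0.1506]
 [0.601  0.2585]
 [0.7095 0.264 ]] [0.6586 0.2073 0.02  ] [0.1083 0.1084 0.1082 0.1086]
(316, 140) [0.675  0.1317 0.0692]
(315, 310) [0.6503 0.2701 0.0697]
(300, 185) [0.6811 0.167  0.0691]
(360, 250) [0.619  0.2189 0.0402]
(array([0.6791, 0.1185, 0.0624]), np.float64(0.0032471185646882014))
```

```bash
python3 go.py .663 .2011 .12 189.9
```

```text
t 2.12 shift [-0.38 -0.7  14.99] turn [ 0.002 -0.     0.016] |d|cm 15.0 F [-0.2 -0.2 -0.1] gap 0.0851 p [0.657  0.1962 0.27  ] jaw -169.2
```

```bash
python3 -m pendant '[[[-0.4,-0.7,2.5,0,0,0.016],[-0.4,-0.7,5,0,0,0.016],[-0.4,-0.7,7.5,0,0,0.016],[-0.4,-0.7,9.5,0,0,0.016],[-0.4,-0.7,10.5,0,0,0.016]]]' 6; python3 -m pendant '[[[0,0,0,0,0,0],[0,0,0,0,0,0]]]';python3 go.py .663 .2011 .12 189.9
```

```text
time_s: 2.53
position: [0.6616, 0.2001, 0.1634]
orientation: [[0.171, -0.985, -0.004], [-0.985, -0.171, -0.001], [0.0, 0.004, -1.0]]
ft_force: [-1.4, -0.2, -0.3]
finger_gap: 0.0599
time_s: 2.7
position: [0.6633, 0.2009, 0.167]
orientation: [[0.172, -0.985, 0.001], [-0.985, -0.172, -0.0], [0.0, -0.001, -1.0]]
ft_force: [0.1, 0.3, 0.3]
finger_gap: 0.0599
t 2.7 shift [-0.03  0.03  4.7 ] turn [-0.001 -0.    -0.   ] |d|cm 4.7 F [0.1 0.3 0.3] gap 0.0599 p [0.6633 0.2009 0.167 ] jaw -170.1
```

```bash
python3 -m pendant '[[[0,0,1.5,0,0,0],[0,0,3,0,0,0],[0,0,4.2,0,0,0],[0,0,4.6,0,0,0],[0,0,4.6,0,0,0]]]'; python3 -m pendant '[[[0,0,0,0,0,0],[0,0,0,0,0,0],[0,0,0,0,0,0],[0,0,0,0,0,0],[0,0,0,0,0,0]]]' 2 40; python3 go.py .663 .2011 .12 189.9
```

```text
time_s: 3.12
position: [0.6631, 0.2013, 0.1196]
orientation: [[0.172, -0.985, -0.001], [-0.985, -0.172, -0.0], [0.0, 0.001, -1.0]]
ft_force: [0.6, -0.3, -1.1]
finger_gap: 0.0595
time_s: 3.53
position: [0.6639, 0.2017, 0.1214]
orientation: [[0.172, -0.985, 0.003], [-0.985, -0.172, 0.001], [-0.0, -0.003, -1.0]]
ft_force: [-0.3, 0.4, 5.5]
finger_gap: 0.0296
t 3.53 shift [0.04 0.1  0.14] turn [-0.003  0.     0.001] |d|cm 0.2 F [-0.3  0.4  5.5] gap 0.0296 p [0.6639 0.2017 0.1214] jaw -170.1
```

Gripped at 29.6 mm. Lifting and carrying it to the board.

```bash
python3 -m pendant '[[[0,0,-1,0,0,0],[0,0,-2.5,0,0,0],[0,0,-4.5,0,0,0],[0,0,-7,0,0,0],[0,0,-9,0,0,0]]]'; python3 go.py .467 -.2295 .20 196.4
```

```text
time_s: 3.95
position: [0.6631, 0.2012, 0.2116]
orientation: [[0.172, -0.985, -0.0], [-0.985, -0.172, -0.0], [0.0, 0.0, -1.0]]
ft_force: [0.6, 0.1, -0.7]
finger_gap: 0.0289
t 3.95 shift [39.06 26.73  1.17] turn [ 0.    -0.    -0.113] |d|cm 47.3 F [ 0.6  0.1 -0.7] gap 0.0289 p [0.6631 0.2012 0.2116] jaw -170.1
```

```bash
python3 -m pendant '[[[2,1.4,0,0,0,-0.03],[5,3.4,0,0,0,-0.06],[8.5,5.8,0,0,0,-0.09],[12,8.2,0,0,0,-0.113],[15.5,10.6,0,0,0,-0.113]]]';python3 -m pendant '[[[3.5,2.4,0,0,0,0],[7,4.8,0,0,0,0],[10.5,7.2,0,0,0,0],[13.5,9.2,0,0,0,0],[15.5,10.6,0,0,0,0]]]' ; python3 go.py .467 -.2295 .20 196.4
```

```text
time_s: 4.37
position: [0.585, 0.0312, 0.21]
orientation: [[0.284, -0.959, -0.001], [-0.959, -0.284, -0.0], [-0.0, 0.001, -1.0]]
ft_force: [0.9, -0.9, -0.7]
finger_gap: 0.0292
time_s: 4.78
position: [0.5267, -0.1488, 0.2103]
orientation: [[0.28, -0.96, -0.001], [-0.96, -0.28, -0.0], [-0.0, 0.001, -1.0]]
ft_force: [1.1, -0.6, -1.3]
finger_gap: 0.0292
t 4.78 shift [6.07 7.99 1.04] turn [ 0.001  0.    -0.002] |d|cm 10.1 F [ 1.1 -0.6 -1.3] gap 0.0292 p [ 0.5267 -0.1488  0.2103] jaw -163.7
```

```bash
python3 -m pendant '[[[2,2.5,0,0,0,0],[4,5,0,0,0,0],[5.5,7,0,0,0,0],[5.9,7.7,0,0,0,0],[5.9,7.7,0,0,0,0]]]' ; python3 - <<'E'
from h import *
p,d,m=snap('wrist','w2')
E
python3 go.py .467 -.2295 .20 196.4
```

```text
time_s: 5.2
position: [0.4698, -0.2255, 0.2102]
orientation: [[0.279, -0.96, -0.001], [-0.96, -0.279, 0.0], [-0.0, 0.0, -1.0]]
ft_force: [0.8, 0.5, -0.9]
finger_gap: 0.029
t 5.25 shift [0.35 0.49 1.02] turn [-0.     0.    -0.002] |d|cm 1.2 F [-0.5  0.4 -1.9] gap 0.029 p [ 0.4707 -0.2247  0.2102] jaw -163.7
```

View pics/w2.png

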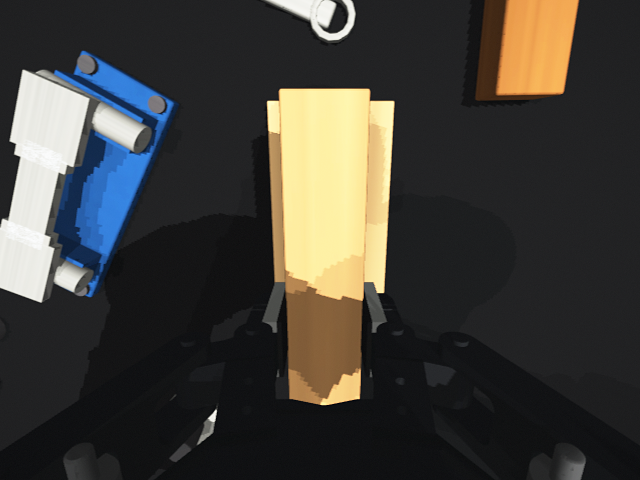

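The board's near end shows at (268,101)–(394,101), with the held beam above it at columns 280–370 and lined up. Checking the offsets.

```bash
python3 - <<'E'
from h import *
np.set_printoptions(precision=4,suppress=True)
W=load('w2'); a=onz(W,268,101,.018);b=onz(W,394,101,.018);c=onz(W,386,293,.018)
print(a,b,c,np.linalg.norm(a-b)); m=(a+b)/2
u=(c-b);u/=np.linalg.norm(u); print('angle',np.degrees(np.arctan2(u[1],u[0])),'centre',m+u*.09)
q=[onz(W,*p,.16) for p in((280,89),(370,89))]; print('beam end',q,(q[0]+q[1])/2)
E
```

```text
[ 0.5334 -0.3045  0.018 ] [ 0.4483 -0.3293  0.018 ] [ 0.4053 -0.1879  0.018 ] 0.08865653944293468
angle 106.90994730640114 centre [ 0.4647 -0.2308  0.018 ]
beam end [array([ 0.5065, -0.3029,  0.16  ]), array([ 0.4789, -0.3109,  0.16  ])] [ 0.4927 -0.3069  0.16  ]
```

```bash
python3 go.py .4655 -.2305 .10 196.4; python3 -m pendant '[[[0.3,0.2,2,0,0,0],[0.4,0.5,5,0,0,0],[0.4,0.6,8,0,0,0],[0.4,0.6,9.5,0,0,0],[0.4,0.6,10,0,0,0]]]'; python3 -m pendant '[[[0,0,0,0,0,0],[0,0,0,0,0,0]]]'; python3 go.py .4655 -.2305 .0985 196.4
```

```text
t 5.25 shift [ 0.41  0.67 11.02] turn [-0.     0.    -0.002] |d|cm 11.0 F [-0.5  0.4 -1.9] gap 0.029 p [ 0.4707 -0.2247  0.2102] jaw -163.7
time_s: 5.67
position: [0.4655, -0.2285, 0.1069]
orientation: [[0.283, -0.959, -0.005], [-0.959, -0.283, 0.002], [-0.003, 0.005, -1.0]]
ft_force: [-0.3, -0.6, -0.1]
finger_gap: 0.0291
time_s: 5.83
position: [0.4678, -0.2296, 0.1108]
orientation: [[0.283, -0.959, 0.001], [-0.959, -0.283, -0.001], [0.001, -0.001, -1.0]]
ft_force: [0.1, -0.2, -1.5]
finger_gap: 0.0295
t 5.83 shift [0.02 0.25 1.23] turn [-0.001 -0.001  0.001] |d|cm 1.3 F [ 0.1 -0.2 -1.5] gap 0.0295 p [ 0.4678 -0.2296  0.1108] jaw -163.5
```

```bash
python3 -m pendant '[[[0,0.2,0.5,0,0,0],[0,0.2,0.9,0,0,0],[0,0.2,1.15,0,0,0],[0,0.2,1.15,0,0,0]]]'; python3 go.py .4655 -.2305 .0985 196.4
```

```text
time_s: 6.17
position: [0.465, -0.2304, 0.0994]
orientation: [[0.282, -0.959, 0.001], [-0.959, -0.282, -0.0], [0.001, -0.001, -1.0]]
ft_force: [-2.0, 1.5, 4.8]
finger_gap: 0.0294
t 6.17 shift [ 0.03 -0.04  0.09] turn [-0.001 -0.001  0.   ] |d|cm 0.1 F [-2.   1.5  4.8] gap 0.0294 p [ 0.465  -0.2304  0.0994] jaw -163.6
```

```bash
python3 -m pendant '[[[0,0,0,0,0,0],[0,0,0,0,0,0],[0,0,0,0,0,0]]]' 6; python3 -m pendant '[[[0,0,-1,0,0,0],[0,0,-4,0,0,0],[0,0,-8,0,0,0],[0,0,-12,0,0,0],[0,0,-16,0,0,0]]]' 8.5;  python3 go.py .447 .189 .265 262.5
```

```text
time_s: 6.42
position: [0.4648, -0.2305, 0.0985]
orientation: [[0.282, -0.959, 0.0], [-0.959, -0.282, -0.0], [0.0, -0.0, -1.0]]
ft_force: [-0.3, 0.4, 0.6]
finger_gap: 0.06
time_s: 6.83
position: [0.4642, -0.2304, 0.2611]
orientation: [[0.282, -0.959, 0.0], [-0.959, -0.282, -0.0], [0.0, -0.0, -1.0]]
ft_force: [1.1, 0.2, -0.4]
finger_gap: 0.0852
t 6.83 shift [-40.72 -10.19  -0.41] turn [ 0.    -0.    -1.154] |d|cm 42.0 F [ 1.1  0.2 -0.4] gap 0.0852 p [ 0.4642 -0.2304  0.2611] jaw -163.6
```

```bash
python3 -m pendant '[[[-4,-1,0,0,0,-0.12],[-8,-2,0,0,0,-0.24],[-12,-3,0,0,0,-0.36],[-16,-4,0,0,0,-0.48],[-20,-5,0,0,0,-0.6]]]'; python3 go.py .447 .189 .265 262.5
```

```text
time_s: 7.25
position: [0.4557, -0.0229, 0.2594]
orientation: [[0.778, -0.628, 0.001], [-0.628, -0.778, 0.0], [0.001, -0.001, -1.0]]
ft_force: [2.2, 0.1, -0.6]
finger_gap: 0.0847
t 7.25 shift [-13.99 -15.93  -0.55] turn [-0.001 -0.001 -0.549] |d|cm 21.2 F [ 2.2  0.1 -0.6] gap 0.0847 p [ 0.4557 -0.0229  0.2594] jaw -128.9
```

```bash
python3 -m pendant '[[[-2.4,-2.9,0,0,0,-0.12],[-5,-5.9,0,0,0,-0.24],[-8,-9.2,0,0,0,-0.36],[-10.8,-12.3,0,0,0,-0.48],[-12.5,-14.2,0,0,0,-0.53]]]'; python3 -m pendant '[[[0,0,0,0,0,0],[0,0,0,0,0,0]]]'; python3 - <<'E'
from h import *
p,d,m=snap('wrist','w3')
E
python3 go.py .447 .189 .265 262.5
```

```text
time_s: 7.67
position: [0.4487, 0.1675, 0.2593]
orientation: [[0.989, -0.147, 0.001], [-0.147, -0.989, 0.001], [0.001, -0.001, -1.0]]
ft_force: [0.4, -0.2, -0.5]
finger_gap: 0.0849
time_s: 7.83
position: [0.449, 0.1659, 0.2589]
orientation: [[0.988, -0.152, 0.0], [-0.152, -0.988, 0.0], [0.0, -0.0, -1.0]]
ft_force: [0.3, 0.1, -0.8]
finger_gap: 0.0851
t 7.88 shift [-0.58 -2.35 -0.62] turn [ 0.    -0.    -0.023] |d|cm 2.5 F [-0.6 -0.1  0.4] gap 0.0849 p [0.4491 0.1649 0.2588] jaw -98.8
```

View pics/w3.png

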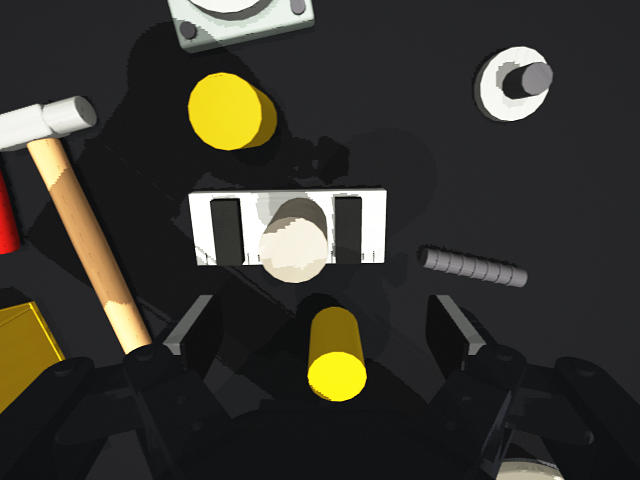

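The cylinder's top disc is at about (294,250), and the bed plate spans columns 190–386 and rows 190–265. The yellow decoys are at (225,110) and (337,375). Measuring the cylinder and bed.

```bash
python3 - <<'E'
from h import *
np.set_printoptions(precision=4,suppress=True)
W=load('w3');S=load('scene0');p=W['p']
# points on cylinder top via brightness mask + depth-of-top plane consistency
d=W['d']; g=p.astype(int)
msk=((g.min(2)>150)&(abs(g[...,0]-g[...,2])<60)).astype(np.uint8); 
dm=((d>0)&(d<.265)).astype(np.uint8)
n,l,st,ce=cv2.connectedComponentsWithStats(msk&dm); i=l[250,294]; print(st[i],ce[i])
cnt=max(cv2.findContours((l==i).astype(np.uint8),0,1)[0],key=len); e=cv2.fitEllipse(cnt); print(e)
c=e[0]; print('cyl z.095',onz(W,*c,.095),'depth',dep(W,*c),'tri',tri(W,c,S,(340+187/2.4-.3,110+146/2.4-.3)))
q=np.array([onz(W,*u,.015) for u in[(190,194),(386,190),(385,262),(197,265)]]); print(q[:,:2],q.mean(0),np.linalg.norm(q-np.roll(q,1,0),axis=1))
for a in [(211,200),(243,200),(333,197),(362,196),(362,262),(333,263),(243,265),(213,265)]: print(a,onz(W,*a,.029)[:2],dep(W,*a))
E
python3 - <<'E'
import cv2
a=cv2.imread('pics/w3.png');cv2.imwrite('pics/c4.png',cv2.resize(a[170:300,170:410],None,fx=3.3,fy=3.3,interpolation=cv2.INTER_CUBIC))
E
```

```text
[ 258  218   70   65 3308] [294.0257 251.2476]
((293.91448974609375, 251.22056579589844), (59.998775482177734, 69.64337158203125), 76.16100311279297)
cyl z.095 [0.4447 0.1891 0.095 ] depth [0.4439 0.1895 0.0925] tri (array([0.4439, 0.1896, 0.0922]), np.float64(0.0002840493655108905))
[[0.4874 0.284 ]
 [0.4641 0.108 ]
 [0.3953 0.116 ]
 [0.4197 0.2951]] [0.4416 0.2008 0.015 ] [0.0687 0.1776 0.0692 0.1807]
(211, 200) [0.481  0.2616] [0.4801 0.264  0.0221]
(243, 200) [0.4767 0.234 ] [0.4747 0.2378 0.0147]
(333, 197) [0.4674 0.1562] [0.4649 0.1562 0.0142]
(362, 196) [0.4645 0.1312] [0.4618 0.13   0.0142]
(362, 262) [0.404  0.1386] [0.3983 0.1378 0.0141]
(333, 263) [0.4071 0.1651] [0.4012 0.1655 0.0134]
(243, 265) [0.4177 0.2471] [ 0.4078  0.256  -0.0002]
(213, 265) [0.4219 0.2744] [ 0.4123  0.2861 -0.0007]
```

View pics/c4.png

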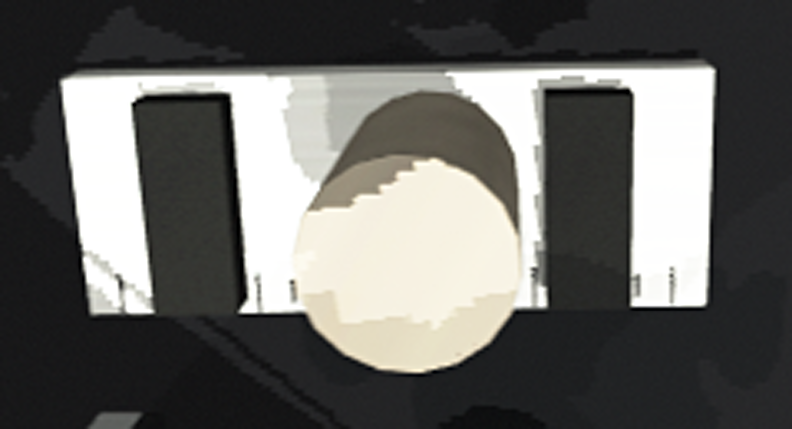

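```bash
python3 go.py .4447 .189 .117 262.5; python3 -m pendant '[[[-0.5,-1.4,0,0,0,-0.023],[-0.6,-2.3,2,0,0,-0.023],[-0.6,-2.4,4,0,0,-0.023],[-0.6,-2.4,6,0,0,-0.023],[-0.6,-2.4,6,0,0,-0.023]]]'; python3 -m pendant '[[[0,0,0,0,0,0],[0,0,0,0,0,0]]]' ; python3 go.py .4447 .189 .117 262.5
```

```text
t 7.88 shift [-0.81 -2.31 14.18] turn [ 0.    -0.    -0.023] |d|cm 14.4 F [-0.6 -0.1  0.4] gap 0.0849 p [0.4491 0.1649 0.2588] jaw -98.8
time_s: 8.3
position: [0.4453, 0.1871, 0.1951]
orientation: [[0.991, -0.134, -0.006], [-0.134, -0.991, -0.003], [-0.006, 0.004, -1.0]]
ft_force: [0.6, -0.7, -0.1]
finger_gap: 0.0851
time_s: 8.47
position: [0.4478, 0.1888, 0.1999]
orientation: [[0.991, -0.132, 0.002], [-0.132, -0.991, 0.001], [0.002, -0.001, -1.0]]
ft_force: [0.2, -0.0, -0.7]
finger_gap: 0.0848
t 8.47 shift [-0.33  0.03  8.29] turn [-0.001 -0.002 -0.002] |d|cm 8.3 F [ 0.2 -0.  -0.7] gap 0.0848 p [0.4478 0.1888 0.1999] jaw -97.6
```

```bash
python3 -m pendant '[[[-0.3,0,2,0,0,0],[-0.3,0,4,0,0,0],[-0.3,0,6,0,0,0],[-0.3,0,7.6,0,0,0],[-0.3,0,8.2,0,0,0]]]'; python3 -m pendant '[[[0,0,0,0,0,0],[0,0,0,0,0,0]]]' ; python3 go.py .4447 .189 .117 262.5
```

```text
time_s: 8.88
position: [0.444, 0.1893, 0.1158]
orientation: [[0.991, -0.132, -0.001], [-0.132, -0.991, -0.0], [-0.001, 0.0, -1.0]]
ft_force: [0.2, 1.4, -0.0]
finger_gap: 0.0851
time_s: 9.05
position: [0.4449, 0.1899, 0.1177]
orientation: [[0.991, -0.131, 0.002], [-0.131, -0.991, 0.001], [0.002, -0.001, -1.0]]
ft_force: [-0.1, -0.3, 0.2]
finger_gap: 0.0849
t 9.05 shift [-0.01  0.1   0.07] turn [-0.001 -0.002 -0.001] |d|cm 0.1 F [-0.1 -0.3  0.2] gap 0.0849 p [0.4449 0.1899 0.1177] jaw -97.6
```

Closing gently in stages on the cylinder.

```bash
python3 -m pendant '[[[0,0.1,0,0,0,0],[0,0.1,0,0,0,0],[0,0.1,0,0,0,0],[0,0.1,0,0,0,0]]]' 5.6 40; python3 -m pendant '[[[0,0,0,0,0,0],[0,0,0,0,0,0],[0,0,0,0,0,0],[0,0,0,0,0,0]]]' 4 60;  python3 go.py .4447 .189 .117 262.5
```

```text
time_s: 9.38
position: [0.4442, 0.1888, 0.117]
orientation: [[0.991, -0.131, 0.001], [-0.131, -0.991, 0.001], [0.001, -0.001, -1.0]]
ft_force: [0.1, 0.5, 0.5]
finger_gap: 0.0558
time_s: 9.72
position: [0.4442, 0.189, 0.1171]
orientation: [[0.991, -0.131, 0.001], [-0.131, -0.991, 0.001], [0.001, -0.001, -1.0]]
ft_force: [-1.4, 0.4, 5.8]
finger_gap: 0.0487
t 9.72 shift [ 0.05 -0.    0.01] turn [-0.001 -0.001 -0.001] |d|cm 0.0 F [-1.4  0.4  5.8] gap 0.0487 p [0.4442 0.189  0.1171] jaw -97.5
```

```bash
python3 -m pendant '[[[0,0,-0.5,0,0,0],[0,0,-1.5,0,0,0],[0,0,-3,0,0,0],[0,0,-5,0,0,0],[0,0,-7,0,0,0]]]'; python3 -m pendant '[[[0,0,-2,0,0,0],[0,0,-4,0,0,0],[0,0,-5,0,0,0],[0,0,-5.5,0,0,0],[0,0,-5.5,0,0,0]]]';  python3 go.py .6586 .2073 .235 262.5; python3 - <<'E'
from h import *
snap('side','s4')
E
```

```text
time_s: 10.13
position: [0.4429, 0.188, 0.186]
orientation: [[0.991, -0.132, -0.003], [-0.132, -0.991, -0.002], [-0.003, 0.002, -1.0]]
ft_force: [-0.6, -0.4, -4.3]
finger_gap: 0.0487
time_s: 10.55
position: [0.4438, 0.1887, 0.2417]
orientation: [[0.991, -0.132, 0.0], [-0.132, -0.991, 0.001], [0.0, -0.001, -1.0]]
ft_force: [-0.0, -0.6, -4.2]
finger_gap: 0.0489
t 10.55 shift [21.04 -4.67  0.68] turn [-0.001 -0.    -0.001] |d|cm 21.6 F [-0.  -0.6 -4.2] gap 0.0489 p [0.4438 0.1887 0.2417] jaw -97.6
```

View pics/s4.png

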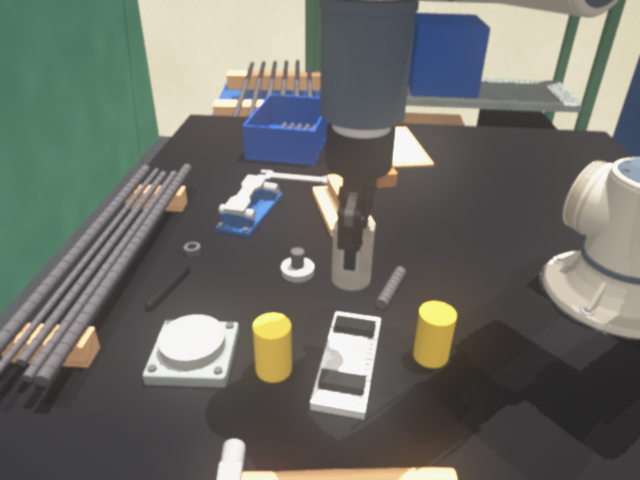

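The cylinder hangs upright at (353,255), and the platen disc at (192,342) and the bed are clear. Measuring the platen disc and bed again, now unobstructed.

```bash
python3 - <<'E'
from h import *
np.set_printoptions(precision=4,suppress=True)
snap('scene','n4')
D=load('s4');S=load('n4');cs=[]
for nm,M,roi in(('side',D,(150,305,235,375)),('scene',S,(455,235,550,325))):
    x0,y0,x1,y1=roi; g=M['p'].astype(int); z=np.zeros(M['d'].shape,np.uint8)
    yy,xx=np.mgrid[0:480,0:640]; r=np.stack([(xx-M['cx'])/M['fx'],-(yy-M['cy'])/M['fy'],-np.ones_like(xx,float)],-1)@M['attitude'].T
    Z=M['eye'][2]+r[...,2]*M['d']
    z[y0:y1,x0:x1]=((Z>.035)&(Z<.047))[y0:y1,x0:x1]
    z=cv2.morphologyEx(z,cv2.MORPH_OPEN,np.ones((3,3),np.uint8))
    cnt=max(cv2.findContours(z,0,1)[0],key=cv2.contourArea); e=cv2.fitEllipse(cv2.convexHull(cnt)); print(nm,e,onz(M,*e[0],.04)); cs.append(e[0])
    q=np.array([onz(M,*c[0],.04)[:2] for c in cv2.convexHull(cnt)]); (cc,rr)=cv2.minEnclosingCircle(q.astype(np.float32)*1000); print(cc,rr)
print(tri(D,cs[0],S,cs[1]))
E
```

```text
side ((190.84535217285156, 337.850830078125), (45.67521286010742, 67.65465545654297), 76.99606323242188) [0.6576 0.2103 0.04  ]
(657.7530517578125, 207.88143920898438) 46.435142517089844
scene ((498.41180419921875, 278.5879211425781), (47.749080657958984, 57.818153381347656), 113.2060775756836) [0.662  0.2041 0.04  ]
(660.6454467773438, 204.0686492919922) 46.04960250854492
(array([0.6599, 0.2063, 0.0357]), np.float64(0.0013863051010794087))
```

```bash
python3 -m pendant '[[[1,-0.2,0,0,0,0],[3,-0.7,0,0,0,0],[5.5,-1.2,0,0,0,0],[8.5,-1.9,0,0,0,0],[11.5,-2.5,0,0,0,0]]]'; python3 -m pendant '[[[3,-0.7,0,0,0,0],[6,-1.3,0,0,0,0],[8.5,-1.9,0,0,0,0],[9.3,-2.1,0,0,0,0],[9.5,-2.1,0,0,0,0]]]'; python3 -m pendant '[[[0,0,0,0,0,0],[0,0,0,0,0,0]]]';  python3 go.py .659 .2067 .144 262.5
```

```text
time_s: 11.07
position: [0.5625, 0.1982, 0.2399]
orientation: [[0.991, -0.131, -0.002], [-0.131, -0.991, -0.001], [-0.002, 0.001, -1.0]]
ft_force: [0.8, 1.4, -3.5]
finger_gap: 0.0491
time_s: 11.48
position: [0.6598, 0.2063, 0.2376]
orientation: [[0.991, -0.133, -0.004], [-0.133, -0.991, -0.002], [-0.004, 0.003, -1.0]]
ft_force: [-0.2, -0.2, -4.6]
finger_gap: 0.0491
time_s: 11.65
position: [0.6578, 0.2065, 0.2403]
orientation: [[0.991, -0.132, -0.002], [-0.132, -0.991, -0.001], [-0.002, 0.001, -1.0]]
ft_force: [-0.5, -1.2, -4.3]
finger_gap: 0.0488
t 11.65 shift [ 0.14 -0.05  9.63] turn [ 0.001  0.002 -0.001] |d|cm 9.6 F [-0.5 -1.2 -4.3] gap 0.0488 p [0.6578 0.2065 0.2403] jaw -97.6
```

```bash
python3 -m pendant '[[[0.1,0,1.5,0,0.002,0],[0.1,0,3.5,0,0.002,0],[0.1,0,5.5,0,0.002,0],[0.1,0,7.5,0,0.002,0],[0.1,0,8.8,0,0.002,0]]]'; python3 -m pendant '[[[0,0,0.2,0,0,0],[0,0,0.4,0,0,0],[0,0,0.4,0,0,0],[0,0,0.4,0,0,0]]]';  python3 go.py .659 .2067 .142 262.5
```

```text
time_s: 12.07
position: [0.6574, 0.2064, 0.1515]
orientation: [[0.991, -0.131, -0.001], [-0.131, -0.991, -0.001], [-0.001, 0.001, -1.0]]
ft_force: [-0.9, -0.7, -4.9]
finger_gap: 0.0487
time_s: 12.4
position: [0.6596, 0.2068, 0.1511]
orientation: [[0.991, -0.131, 0.004], [-0.131, -0.991, 0.001], [0.004, -0.001, -1.0]]
ft_force: [1.4, -0.2, -3.7]
finger_gap: 0.0492
t 12.4 shift [-0.06  0.02  0.91] turn [-0.001 -0.004 -0.   ] |d|cm 0.9 F [ 1.4 -0.2 -3.7] gap 0.0492 p [0.6596 0.2068 0.1511] jaw -97.5
```

```bash
python3 -m pendant '[[[0,0,0.3,0,-0.003,0],[0,0,0.5,0,-0.003,0],[0,0,0.7,0,-0.003,0],[0,0,0.7,0,-0.003,0],[0,0,0.7,0,-0.003,0]]]';  python3 go.py .659 .2067 .142 262.5
```

```text
time_s: 12.82
position: [0.6592, 0.2065, 0.1423]
orientation: [[0.991, -0.131, -0.001], [-0.131, -0.991, 0.0], [-0.001, 0.0, -1.0]]
ft_force: [0.8, -0.3, -4.7]
finger_gap: 0.0487
t 12.82 shift [-0.02 -0.02  0.03] turn [ 0.     0.001 -0.001] |d|cm 0.0 F [ 0.8 -0.3 -4.7] gap 0.0487 p [0.6592 0.2065 0.1423] jaw -97.6
```

```bash
python3 -m pendant '[[[0,0,0.1,0,0,0],[0,0,0.1,0,0,0],[0,0,0.1,0,0,0]]]';  python3 go.py .659 .2067 .142 262.5; python3 -m pendant '[[[0,0,0.1,0,0,0],[0,0,0.1,0,0,0],[0,0,0.1,0,0,0]]]';  python3 go.py .659 .2067 .142 262.5
```

```text
time_s: 13.07
position: [0.6592, 0.2065, 0.1422]
orientation: [[0.991, -0.131, -0.0], [-0.131, -0.991, 0.0], [-0.0, -0.0, -1.0]]
ft_force: [-2.6, -0.1, 3.3]
finger_gap: 0.0487
t 13.07 shift [-0.02 -0.02  0.02] turn [-0.     0.    -0.001] |d|cm 0.0 F [-2.6 -0.1  3.3] gap 0.0487 p [0.6592 0.2065 0.1422] jaw -97.5
time_s: 13.32
position: [0.6592, 0.2065, 0.1422]
orientation: [[0.991, -0.131, 0.0], [-0.131, -0.991, 0.0], [0.0, -0.0, -1.0]]
ft_force: [-5.4, -1.7, 7.0]
finger_gap: 0.0488
t 13.32 shift [-0.02 -0.02  0.02] turn [-0. -0. -0.] |d|cm 0.0 F [-5.4 -1.7  7. ] gap 0.0488 p [0.6592 0.2065 0.1422] jaw -97.5
```

Contact at the expected height. Releasing, then retreating straight up.

```bash
python3 -m pendant '[[[0,0,-0.1,0,0,0],[0,0,-0.1,0,0,0],[0,0,-0.1,0,0,0],[0,0,-0.1,0,0,0]]]' 6.5; python3 -m pendant '[[[0,0,0,0,0,0],[0,0,0,0,0,0]]]' 8.5; python3 -m pendant '[[[0,0,-1,0,0,0],[0,0,-3,0,0,0],[0,0,-6,0,0,0],[0,0,-9,0,0,0],[0,0,-12,0,0,0]]]';  python3 go.py .663 -.204 .26 165
```

```text
time_s: 13.65
position: [0.6594, 0.2066, 0.1413]
orientation: [[0.991, -0.131, -0.001], [-0.131, -0.991, 0.0], [-0.001, -0.0, -1.0]]
ft_force: [-0.1, 0.5, -1.1]
finger_gap: 0.0653
time_s: 13.82
position: [0.6593, 0.2065, 0.1412]
orientation: [[0.991, -0.131, -0.001], [-0.131, -0.991, 0.0], [-0.001, 0.0, -1.0]]
ft_force: [-1.1, 0.1, 0.3]
finger_gap: 0.0844
time_s: 14.23
position: [0.6592, 0.2063, 0.2637]
orientation: [[0.991, -0.131, -0.0], [-0.131, -0.991, 0.0], [-0.0, 0.0, -1.0]]
ft_force: [0.8, 0.3, 0.2]
finger_gap: 0.0849
t 14.23 shift [ 5.77 40.62  0.36] turn [0.    0.    1.701] |d|cm 41.0 F [0.8 0.3 0.2] gap 0.0849 p [0.6592 0.2063 0.2637] jaw -97.5
```

```bash
python3 -m pendant '[[[0.5,3,0,0,0,0.12],[1,6.5,0,0,0,0.24],[1.5,10.5,0,0,0,0.36],[2,14,0,0,0,0.48],[2.5,17,0,0,0,0.6]]]'; python3 go.py .661 -.2045 .26 171.6
```

```text
time_s: 14.65
position: [0.6615, 0.0324, 0.2627]
orientation: [[0.74, -0.673, 0.0], [-0.673, -0.74, -0.0], [0.0, -0.0, -1.0]]
ft_force: [0.8, -0.3, -0.3]
finger_gap: 0.0855
t 14.65 shift [15.91 17.55  0.27] turn [-0.    -0.     0.979] |d|cm 23.7 F [ 0.8 -0.3 -0.3] gap 0.0855 p [0.6615 0.0324 0.2627] jaw -132.3
```

```bash
python3 -m pendant '[[[2.5,2.7,0,0,0,0.12],[5,5.4,0,0,0,0.24],[7.5,8.1,0,0,0,0.36],[10,10.8,0,0,0,0.48],[12,13,0,0,0,0.6]]]'; python3 go.py .661 -.2045 .26 171.6
```

```text
time_s: 15.07
position: [0.6638, -0.1449, 0.2625]
orientation: [[0.23, -0.973, 0.0], [-0.973, -0.23, -0.001], [0.0, 0.0, -1.0]]
ft_force: [0.1, 0.1, 0.1]
finger_gap: 0.0852
t 15.07 shift [5.73 1.65 0.25] turn [ 0.    -0.001  0.379] |d|cm 6.0 F [0.1 0.1 0.1] gap 0.0852 p [ 0.6638 -0.1449  0.2625] jaw -166.7
```

```bash
python3 -m pendant '[[[1.5,0.6,0,0,0,0.12],[3,1,0,0,0,0.24],[4,1.2,0,0,0,0.36],[4,1.2,0,0,0,0.36],[4,1.2,0,0,0,0.36]]]'; python3 -m pendant '[[[0,0,0,0,0,0],[0,0,0,0,0,0]]]';python3 - <<'E'
from h import *
p,d,m=snap('wrist','w5')
E
python3 go.py .661 -.2045 .26 171.6
```

```text
time_s: 15.48
position: [0.6619, -0.1843, 0.2618]
orientation: [[-0.119, -0.993, -0.0], [-0.993, 0.119, 0.0], [-0.0, 0.0, -1.0]]
ft_force: [0.2, 0.6, -0.1]
finger_gap: 0.085
time_s: 15.65
position: [0.6621, -0.183, 0.2616]
orientation: [[-0.118, -0.993, -0.001], [-0.993, 0.118, 0.0], [-0.0, 0.001, -1.0]]
ft_force: [-0.7, -0.2, -0.2]
finger_gap: 0.0851
t 15.7 shift [ 2.15 -0.15  0.16] turn [0.001 0.    0.028] |d|cm 2.2 F [0.2 0.4 0.4] gap 0.085 p [ 0.6621 -0.183   0.2616] jaw 173.2
```

View pics/w5.png

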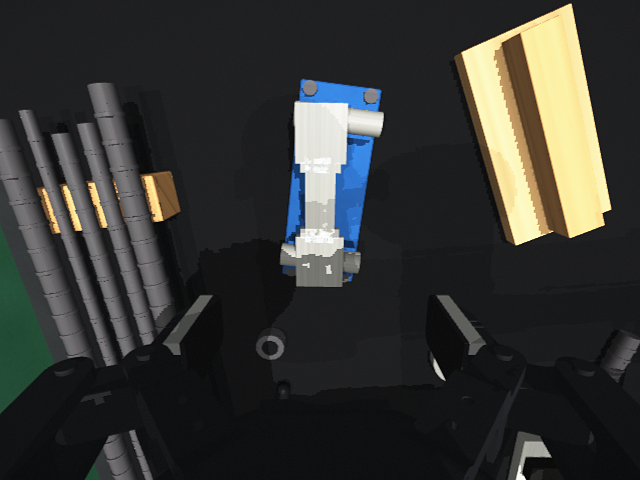

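The strip runs from (295,102)–(347,102) to (296,287)–(342,287), with its waist around (320,202). The blue base corners are at (302,80), (382,92) and lower. The beam lies flat on the board at upper right.

```bash
python3 - <<'E'
from h import *
np.set_printoptions(precision=4,suppress=True)
W=load('w5');S=load('scene0')
q=np.array([onz(W,*u,.053) for u in[(295,102),(347,102),(342,287),(296,287)]]); e=(q[2]+q[3]-q[0]-q[1])/2
print('coupon',q[:,:2],q.mean(0),np.linalg.norm(e),np.degrees(np.arctan2(e[1],e[0])),np.linalg.norm(q[1]-q[0]))
w=np.array([onz(W,*u,.053) for u in[(305,172),(335,172),(334,230),(305,230)]]); print('waist',w.mean(0),np.linalg.norm(w[1]-w[0]),np.linalg.norm(w[2]-w[1]))
for u in [(320,130),(320,202),(318,270)]: print(dep(W,*u))
a=(130+280/2.8,250+467/2.8)
g=W['p'].astype(int); m=((g[...,2]>90)&(g[...,2]-g[...,0]>50)).astype(np.uint8); m[:,:270]=0;m[:,400:]=0;m[:60]=0;m[320:]=0
pts=cv2.findNonZero(m); h=cv2.convexHull(pts); print(cv2.approxPolyDP(h,6,True)[:,0])
E
python3 - <<'E'
import cv2
a=cv2.imread('pics/w5.png');cv2.imwrite('pics/c5.png',cv2.resize(a[70:300,250:410],None,fx=2.6,fy=2.6,interpolation=cv2.INTER_CUBIC))
E
```

```text
coupon [[ 0.6716 -0.2794]
 [ 0.633  -0.2748]
 [ 0.6523 -0.1254]
 [ 0.692  -0.1302]] [ 0.6622 -0.2025  0.053 ] 0.15064674253304544 82.42690753919274 0.03892350427128947
waist [ 0.6624 -0.2023  0.053 ] 0.02371468990093928 0.047487672467810826
[ 0.6555 -0.2574  0.052 ]
[ 0.6623 -0.2018  0.0518]
[ 0.6711 -0.1436  0.053 ]
[[379  89]
 [351 280]
 [284 273]
 [300  81]]
```

View pics/c5.png

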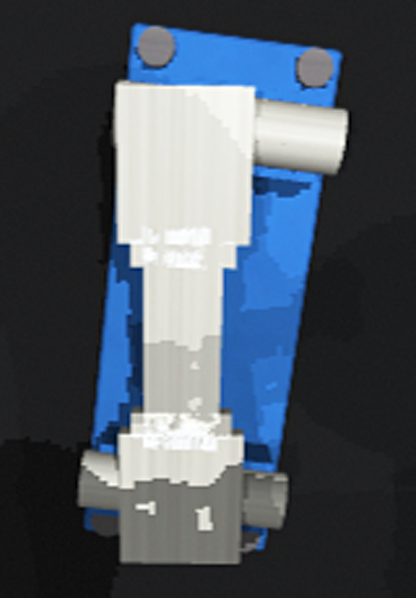

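```bash
python3 go.py .6623 -.2024 .11 172.4; python3 -m pendant '[[[1,-0.2,2,0,0,0.014],[1.9,-0.2,4.5,0,0,0.014],[1.9,-0.2,7.5,0,0,0.014],[1.9,-0.2,9.5,0,0,0.014],[1.9,-0.2,10.5,0,0,0.014]]]' 5; python3 -m pendant '[[[0,0,0,0,0,0],[0,0,0,0,0,0]]]';python3 go.py .6623 -.2024 .11 172.4
```

```text
t 15.7 shift [ 1.93 -0.26 15.16] turn [0.001 0.    0.014] |d|cm 15.3 F [0.2 0.4 0.4] gap 0.085 p [ 0.6621 -0.183   0.2616] jaw 173.2
time_s: 16.12
position: [0.6602, -0.202, 0.1527]
orientation: [[-0.133, -0.991, -0.006], [-0.991, 0.133, 0.002], [-0.001, 0.006, -1.0]]
ft_force: [-0.0, -0.0, -0.3]
finger_gap: 0.0501
time_s: 16.28
position: [0.662, -0.2027, 0.1571]
orientation: [[-0.133, -0.991, -0.001], [-0.991, 0.133, -0.001], [0.001, 0.0, -1.0]]
ft_force: [0.1, 0.5, 0.3]
finger_gap: 0.0499
t 16.28 shift [-0.04 -0.03  4.71] turn [ 0.    -0.001 -0.001] |d|cm 4.7 F [0.1 0.5 0.3] gap 0.0499 p [ 0.662  -0.2027  0.1571] jaw 172.3
```

```bash
python3 -m pendant '[[[0,0,1.5,0,0,0],[0,0,3,0,0,0],[0,0,4.3,0,0,0],[0,0,4.7,0,0,0],[0,0,4.7,0,0,0]]]'; python3 go.py .6623 -.2024 .11 172.4; python3 -m pendant '[[[0,0,0,0,0,0],[0,0,0,0,0,0],[0,0,0,0,0,0],[0,0,0,0,0,0],[0,0,0,0,0,0]]]' 1.6 60;python3 go.py .6623 -.2024 .11 172.4
```

```text
time_s: 16.7
position: [0.6618, -0.2028, 0.1099]
orientation: [[-0.134, -0.991, -0.001], [-0.991, 0.134, -0.0], [0.0, 0.001, -1.0]]
ft_force: [-0.6, -0.3, 0.5]
finger_gap: 0.0503
t 16.7 shift [-0.05 -0.04 -0.01] turn [ 0.001 -0.    -0.002] |d|cm 0.1 F [-0.6 -0.3  0.5] gap 0.0503 p [ 0.6618 -0.2028  0.1099] jaw 172.3
time_s: 17.12
position: [0.6625, -0.2031, 0.1116]
orientation: [[-0.134, -0.991, 0.002], [-0.991, 0.134, -0.001], [0.0, -0.003, -1.0]]
ft_force: [-1.1, 2.0, 5.9]
finger_gap: 0.0222
t 17.12 shift [-0.07  0.03  0.16] turn [-0.003 -0.    -0.002] |d|cm 0.2 F [-1.1  2.   5.9] gap 0.0222 p [ 0.6625 -0.2031  0.1116] jaw 172.3
```

```bash
python3 -m pendant '[[[0,0,-0.5,0,0,0],[0,0,-2,0,0,0],[0,0,-4.5,0,0,0],[0,0,-8,0,0,0],[0,0,-11,0,0,0]]]'; python3 -m pendant '[[[0,0,-1.5,0,0,0],[0,0,-2,0,0,0],[0,0,-2,0,0,0]]]';python3 - <<'E'
from h import *
p,d,m=snap('wrist','w6')
E
python3 go.py .4425 .201 .24 172.8
```

```text
time_s: 17.53
position: [0.661, -0.2029, 0.22]
orientation: [[-0.135, -0.991, -0.003], [-0.991, 0.135, 0.001], [-0.0, 0.003, -1.0]]
ft_force: [1.6, 0.1, -2.3]
finger_gap: 0.0221
time_s: 17.78
position: [0.6618, -0.2029, 0.2401]
orientation: [[-0.135, -0.991, 0.001], [-0.991, 0.135, 0.001], [-0.001, -0.0, -1.0]]
ft_force: [0.8, 0.0, -3.3]
finger_gap: 0.0223
t 17.83 shift [-37.05  27.11  -0.08] turn [ 0.003  0.001 -0.01 ] |d|cm 45.9 F [-1.5  0.7 -3.2] gap 0.0224 p [ 0.6612 -0.2027  0.2381] jaw 172.3
```

View pics/w6.png

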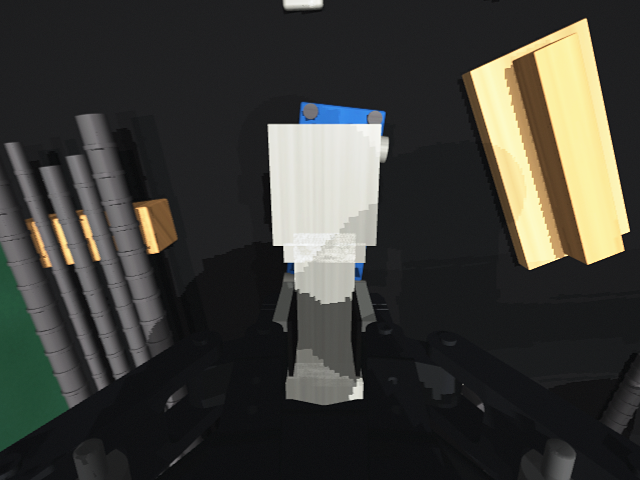

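The strip is held at the waist, level, and lined up with the tool. Carrying it to the bed.

```bash
python3 -m pendant '[[[-1.5,1.1,0,0,0,0],[-4,2.9,0,0,0,0],[-7,5.1,0,0,0,0],[-10,7.3,0,0,0,-0.008],[-13,9.5,0,0,0,-0.008]]]'; python3 -m pendant '[[[-3,2.2,0,0,0,0],[-6,4.4,0,0,0,0],[-9,6.6,0,0,0,0],[-12,8.8,0,0,0,0],[-14.5,10.6,0,0,0,0]]]';python3 go.py .4425 .201 .24 172.8
```

```text
time_s: 18.25
position: [0.5828, -0.0602, 0.2364]
orientation: [[-0.127, -0.992, -0.006], [-0.992, 0.127, 0.0], [0.0, 0.006, -1.0]]
ft_force: [1.1, 1.1, -2.9]
finger_gap: 0.022
time_s: 18.67
position: [0.4956, 0.0972, 0.2372]
orientation: [[-0.126, -0.992, -0.005], [-0.992, 0.126, -0.001], [0.001, 0.005, -1.0]]
ft_force: [-0.2, 0.6, -2.7]
finger_gap: 0.0222
t 18.67 shift [-9.62  6.58 -0.26] turn [ 0.005 -0.001 -0.001] |d|cm 11.7 F [-0.2  0.6 -2.7] gap 0.0222 p [0.4956 0.0972 0.2372] jaw 172.7
```

```bash
python3 -m pendant '[[[-3,2.2,0,0,0,0],[-6,4.3,0,0,0,0],[-8,5.5,0,0,0,0],[-9,5.8,0,0,0,0],[-9,5.8,0,0,0,0]]]'; python3 -m pendant '[[[0,0,0,0,0,0],[0,0,0,0,0,0],[0,0,0,0,0,0]]]';python3 - <<'E'
from h import *
p,d,m=snap('wrist','w7')
E
python3 go.py .4425 .201 .24 172.8
```

```text
time_s: 19.08
position: [0.4508, 0.1939, 0.2377]
orientation: [[-0.124, -0.992, -0.004], [-0.992, 0.124, -0.001], [0.002, 0.004, -1.0]]
ft_force: [0.5, 0.0, -3.1]
finger_gap: 0.022
time_s: 19.33
position: [0.4522, 0.1914, 0.2389]
orientation: [[-0.128, -0.992, -0.002], [-0.992, 0.128, -0.001], [0.001, 0.002, -1.0]]
ft_force: [0.6, -0.8, -3.0]
finger_gap: 0.0221
t 19.38 shift [-0.82  1.09 -0.09] turn [ 0.002 -0.001 -0.003] |d|cm 1.4 F [ 0.  -0.7 -2.6] gap 0.022 p [0.4523 0.1915 0.2391] jaw 172.6
```

View pics/w7.png

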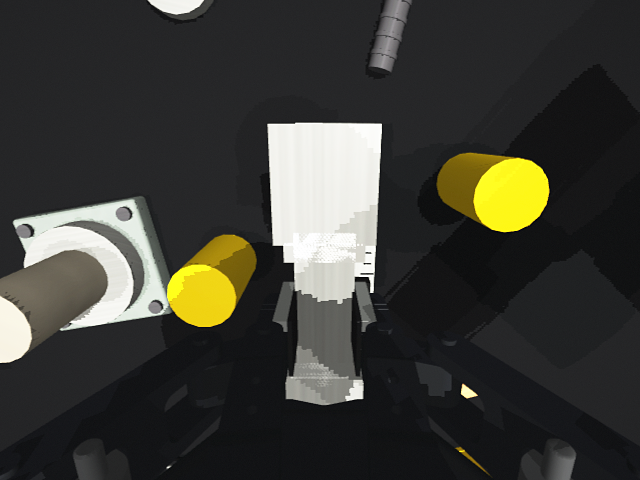

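The strip's end is at (267–382, row 124), and the ticked edge of the bed shows below it at (370,265). Checking the strip's centre against the TCP.

```bash
python3 - <<'E'
from h import *
np.set_printoptions(precision=4,suppress=True)
W=load('w7'); z=.1816
q=np.array([onz(W,*u,z) for u in[(267,124),(382,124),(377,246),(272,246)]]); print(q[:,:2],np.linalg.norm(q[1]-q[0]),[dep(W,*u) for u in((320,135),(320,235))])
m=(q[0]+q[1])/2; u=(q[2]+q[3])/2-m; u/=np.linalg.norm(u); print('axis',np.degrees(np.arctan2(u[1],u[0])),'centre',m+u*.075)
E
```

```text
[[0.4614 0.1152]
 [0.4218 0.1203]
 [0.4274 0.1644]
 [0.4672 0.1592]] 0.039894354445473734 [array([0.4437, 0.1212, 0.1803]), array([0.4485, 0.1578, 0.1794])]
axis 82.64527333747897 centre [0.4512 0.1921 0.1816]
```

```bash
python3 go.py .443 .2005 .1 172.8; python3 -m pendant '[[[-0.5,0.6,1,0,0,0],[-0.8,1,3,0,0,0],[-0.8,1,6,0,0,0],[-0.8,1,9,0,0,0],[-0.8,1,11,0,0,0]]]'; python3 -m pendant '[[[0,0,0.8,0,0,0],[0,0,1.3,0,0,0],[0,0,1.3,0,0,0],[0,0,1.3,0,0,0],[0,0,1.3,0,0,0]]]';python3 go.py .443 .2005 .0945 172.8
```

```text
t 19.38 shift [-0.79  1.01 13.91] turn [ 0.002 -0.001 -0.003] |d|cm 14.0 F [ 0.  -0.7 -2.6] gap 0.022 p [0.4523 0.1915 0.2391] jaw 172.6
time_s: 19.8
position: [0.4423, 0.2003, 0.1271]
orientation: [[-0.128, -0.992, -0.003], [-0.992, 0.128, -0.001], [0.002, 0.003, -1.0]]
ft_force: [0.7, -0.4, -4.0]
finger_gap: 0.0222
time_s: 20.22
position: [0.444, 0.2022, 0.1181]
orientation: [[-0.127, -0.992, 0.001], [-0.992, 0.127, 0.002], [-0.002, -0.001, -1.0]]
ft_force: [-0.1, -0.3, -2.6]
finger_gap: 0.0222
t 20.22 shift [0.19 0.08 2.35] turn [-0.001  0.002 -0.001] |d|cm 2.4 F [-0.1 -0.3 -2.6] gap 0.0222 p [0.444  0.2022 0.1181] jaw 172.7
```

```bash
python3 -m pendant '[[[0.1,0.1,0.6,0,0,0],[0.1,0.1,1.2,0,0,0],[0.1,0.1,1.7,0,0,0],[0.1,0.1,2,0,0,0],[0.1,0.1,2,0,0,0]]]'; python3 -m pendant '[[[0,0,0,0,0,0],[0,0,0,0,0,0]]]';python3 go.py .443 .2005 .0945 172.8
```

```text
time_s: 20.63
position: [0.4417, 0.2007, 0.096]
orientation: [[-0.127, -0.992, -0.002], [-0.992, 0.127, -0.001], [0.001, 0.002, -1.0]]
ft_force: [-0.5, 0.1, -2.7]
finger_gap: 0.0225
time_s: 20.8
position: [0.442, 0.2009, 0.0966]
orientation: [[-0.127, -0.992, -0.001], [-0.992, 0.127, 0.0], [0.0, 0.001, -1.0]]
ft_force: [0.7, -0.1, -2.9]
finger_gap: 0.022
t 20.8 shift [ 0.03 -0.11  0.21] turn [ 0.001 -0.    -0.001] |d|cm 0.2 F [ 0.7 -0.1 -2.9] gap 0.022 p [0.442  0.2009 0.0966] jaw 172.7
```

```bash
python3 -m pendant '[[[0,-0.1,0.2,0,0,0],[0,-0.1,0.2,0,0,0],[0,-0.1,0.2,0,0,0]]]'; python3 -m pendant '[[[0,0,0.1,0,0,0],[0,0,0.1,0,0,0],[0,0,0.1,0,0,0]]]';python3 go.py .443 .2005 .0945 172.8
```

```text
time_s: 21.05
position: [0.4428, 0.201, 0.0956]
orientation: [[-0.126, -0.992, -0.001], [-0.992, 0.126, 0.001], [-0.001, 0.001, -1.0]]
ft_force: [-5.2, 0.1, 7.3]
finger_gap: 0.0221
time_s: 21.3
position: [0.4428, 0.2009, 0.0955]
orientation: [[-0.126, -0.992, -0.0], [-0.992, 0.126, 0.001], [-0.001, 0.0, -1.0]]
ft_force: [-8.0, -1.4, 15.9]
finger_gap: 0.0218
t 21.3 shift [ 0.04 -0.02  0.1 ] turn [ 0.     0.001 -0.001] |d|cm 0.1 F [-8.  -1.4 15.9] gap 0.0218 p [0.4428 0.2009 0.0955] jaw 172.8
```

```bash
python3 -m pendant '[[[0,0,-0.1,0,0,0],[0,0,-0.1,0,0,0],[0,0,-0.1,0,0,0],[0,0,-0.1,0,0,0]]]' 4.5; python3 -m pendant '[[[0,0,-1,0,0,0],[0,0,-4,0,0,0],[0,0,-8,0,0,0],[0,0,-12,0,0,0],[0,0,-16,0,0,0]]]' 6; python3 -m pendant '[[[0,0,0,0,0,0],[0,0,0,0,0,0]]]'; python3 - <<'E'
from h import *
p,d,m=snap('wrist','w8')
E
python3 go.py .4655 -.2305 .25 196.4
```

```text
time_s: 21.63
position: [0.4432, 0.2008, 0.0946]
orientation: [[-0.127, -0.992, -0.001], [-0.992, 0.127, 0.0], [-0.0, 0.001, -1.0]]
ft_force: [0.9, 0.1, 0.1]
finger_gap: 0.0447
time_s: 22.05
position: [0.4428, 0.2003, 0.2563]
orientation: [[-0.127, -0.992, -0.001], [-0.992, 0.127, -0.0], [0.001, 0.001, -1.0]]
ft_force: [0.7, 0.9, 0.1]
finger_gap: 0.0603
time_s: 22.22
position: [0.444, 0.2014, 0.2572]
orientation: [[-0.127, -0.992, 0.004], [-0.992, 0.127, 0.004], [-0.004, -0.003, -1.0]]
ft_force: [-0.4, 1.0, -0.3]
finger_gap: 0.0596
t 22.27 shift [42.51 -7.69  0.44] turn [-0.     0.002 -0.413] |d|cm 43.2 F [-0.   1.2 -1.2] gap 0.0601 p [0.4432 0.2009 0.2551] jaw 172.7
```

View pics/w8.png

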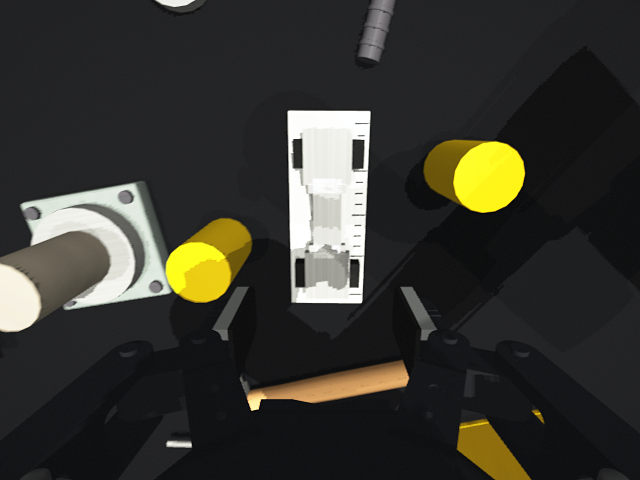

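The strip lies on the pads inside the plate (289–370, 111–302). An enlarged check with numbers.

```bash
python3 - <<'E'
from h import *
np.set_printoptions(precision=4,suppress=True)
W=load('w8'); a=W['p'][:,:,::-1]
cv2.imwrite('pics/c8.png',cv2.resize(a[100:315,270:385],None,fx=2.7,fy=2.7,interpolation=cv2.INTER_CUBIC))
b=np.array([onz(W,*u,.015) for u in[(289,111),(370,111),(363,302),(292,302)]]); print('bed',b.mean(0),np.linalg.norm(b-np.roll(b,1,0),axis=1))
d=(b[2]+b[3]-b[0]-b[1])/2; print(np.degrees(np.arctan2(d[1],d[0])))
for u in [(327,150),(327,210),(327,275)]: print(dep(W,*u))
E
```

```text
bed [0.44   0.2015 0.015 ] [0.1781 0.0683 0.1779 0.0703]
82.32575288242292
[0.4342 0.1438 0.0358]
[0.4403 0.193  0.0365]
[0.4478 0.2521 0.0364]
```

View pics/c8.png

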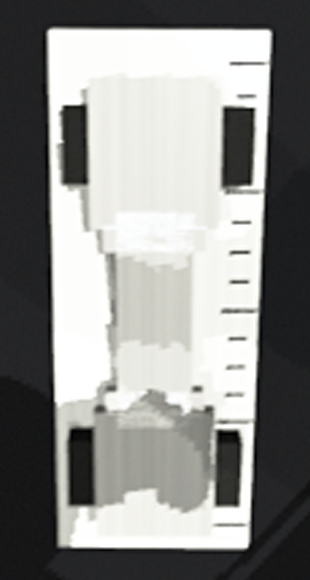

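```bash
python3 - <<'E'
from h import *
np.set_printoptions(precision=4,suppress=True)
W=load('w8'); c=lambda u,v:(270+u/2.7-.3,100+v/2.7-.3)
q=np.array([onz(W,*c(*u),.037) for u in[(88,78),(218,78),(214,535),(97,535)]]);print('coupon',q.mean(0),np.linalg.norm(q-np.roll(q,1,0),axis=1))
d=(q[2]+q[3]-q[0]-q[1])/2; print(np.degrees(np.arctan2(d[1],d[0])))
p=np.array([onz(W,*c(*u),.029) for u in[(62,106),(254,108),(239,505),(70,505)]]); print('pads',p.mean(0),np.linalg.norm(p-np.roll(p,1,0),axis=1))
E
python3 go.py .4655 -.2305 .25 196.4
```

```text
coupon [0.4415 0.2008 0.037 ] [0.1481 0.0383 0.148  0.0397]
83.14390567563488
pads [0.4409 0.2014 0.029 ] [0.1326 0.0586 0.1319 0.0584]
t 22.27 shift [42.51 -7.69  0.44] turn [-0.     0.002 -0.413] |d|cm 43.2 F [-0.   1.2 -1.2] gap 0.0601 p [0.4432 0.2009 0.2551] jaw 172.7
```

The strip is centred on the pads within about 1 mm and 1°. Next, the beam on the board.

```bash
python3 -m pendant '[[[4,-0.7,0,0,0,-0.1],[8,-1.4,0,0,0,-0.2],[12,-2.1,0,0,0,-0.3],[16,-2.8,0,0,0,-0.413],[20,-3.6,0,0,0,-0.413]]]'; python3 go.py .4655 -.2305 .25 196.4
```

```text
time_s: 22.68
position: [0.4523, -0.0014, 0.253]
orientation: [[0.288, -0.958, -0.004], [-0.958, -0.288, -0.0], [-0.001, 0.004, -1.0]]
ft_force: [0.4, 0.4, 0.3]
finger_gap: 0.0607
t 22.68 shift [22.32  5.33  0.31] turn [0.004 0.001 0.006] |d|cm 22.9 F [0.4 0.4 0.3] gap 0.0607 p [ 0.4523 -0.0014  0.253 ] jaw -163.3
```

```bash
python3 -m pendant '[[[4,1,0,0,0,0],[8,2,0,0,0,0],[12,2.9,0,0,0,0],[15.5,3.7,0,0,0,0],[18,4.3,0,0,0,0]]]'; python3 -m pendant '[[[1.5,0.4,0,0,0,0],[1.5,0.4,0,0,0,0],[1.5,0.4,0,0,0,0]]]';python3 - <<'E'
from h import *
p,d,m=snap('wrist','w9')
E
python3 go.py .4655 -.2305 .25 196.4
```

```text
time_s: 23.1
position: [0.4618, -0.1874, 0.2526]
orientation: [[0.28, -0.96, -0.005], [-0.96, -0.28, 0.0], [-0.002, 0.004, -1.0]]
ft_force: [0.6, -0.6, -1.0]
finger_gap: 0.0598
time_s: 23.35
position: [0.4625, -0.2007, 0.2527]
orientation: [[0.28, -0.96, -0.005], [-0.96, -0.28, 0.001], [-0.002, 0.004, -1.0]]
ft_force: [-0.7, -0.3, -0.5]
finger_gap: 0.0599
t 23.4 shift [3.   0.58 0.31] turn [ 0.003  0.002 -0.001] |d|cm 3.1 F [-0.3 -0.   0.3] gap 0.06 p [ 0.4627 -0.2     0.2531] jaw -163.7
```

View pics/w9.png

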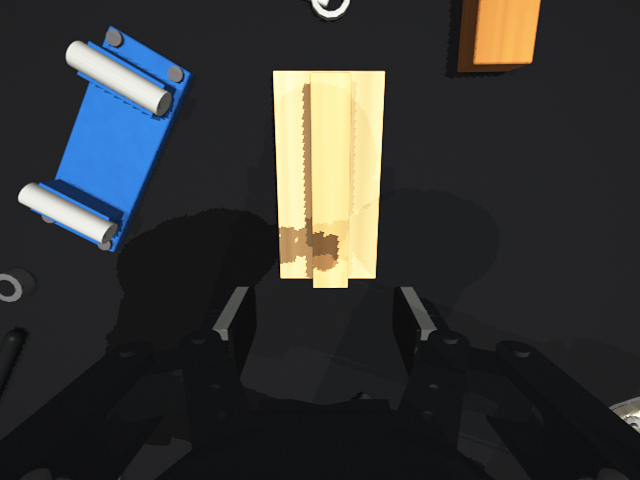

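The beam lies on the board at (310–351, 72)–(313–349, 288). The bare rollers of the support are visible at left, from (75,53) to (163,103) and from (28,195) to (108,232).

```bash
python3 - <<'E'
from h import *
np.set_printoptions(precision=4,suppress=True)
W=load('w9')
q=np.array([onz(W,*u,.048) for u in[(310,72),(351,72),(349,288),(313,288)]]);print('beam',q.mean(0),np.linalg.norm(q-np.roll(q,1,0),axis=1))
d=(q[2]+q[3]-q[0]-q[1])/2; print(np.degrees(np.arctan2(d[1],d[0])),[dep(W,*u) for u in((330,100),(330,270))])
S=load('scene0')
# support from w9 base corners z .012 and rollers
b=np.array([onz(W,*u,.012) for u in[(112,27),(190,72),(116,250)]]);print('base',b[:,:2],(b[0]+b[2])/2, np.linalg.norm(b[0]-b[1]),np.linalg.norm(b[2]-b[1]))
W5=load('w5'); b=np.array([onz(W5,*u,.012) for u in[(300,80),(381,91),(351,282),(284,274)]]);print('base5',b[:,:2],b.mean(0),np.linalg.norm(b-np.roll(b,1,0),axis=1)); d=(b[2]+b[3]-b[0]-b[1])/2; print(np.degrees(np.arctan2(d[1],d[0])))
E
python3 go.py .4655 -.2305 .1 196.4
```

```text
beam [ 0.4644 -0.2304  0.048 ] [0.1696 0.0296 0.1697 0.0309]
106.6952967081987 [array([ 0.4838, -0.2935,  0.0479]), array([ 0.4454, -0.1642,  0.0465])]
base [[ 0.6641 -0.3001]
 [ 0.5995 -0.2852]
 [ 0.6394 -0.1145]] [ 0.6517 -0.2073  0.012 ] 0.06625960959344741 0.17529116898655783
base5 [[ 0.6677 -0.3   ]
 [ 0.6004 -0.2834]
 [ 0.6427 -0.1109]
 [ 0.7076 -0.1273]] [ 0.6546 -0.2054  0.012 ] [0.1773 0.0694 0.1776 0.0669]
76.60437776538495
t 23.4 shift [ 3.03  0.53 15.31] turn [ 0.003  0.002 -0.001] |d|cm 15.6 F [-0.3 -0.   0.3] gap 0.06 p [ 0.4627 -0.2     0.2531] jaw -163.7
```

```bash
python3 go.py .4647 -.2304 .098 196.6; python3 -m pendant '[[[1.5,0.3,1,0,0,0],[3,0.6,4,0,0,0],[3,0.6,7.5,0,0,0],[3,0.6,10,0,0,0],[3,0.6,11,0,0,0]]]'; python3 -m pendant '[[[0,0,0,0,0,0],[0,0,0,0,0,0]]]';python3 go.py .4647 -.2304 .098 196.6
```

```text
t 23.4 shift [ 3.    0.61 15.51] turn [ 0.003  0.002 -0.005] |d|cm 15.8 F [-0.3 -0.   0.3] gap 0.06 p [ 0.4627 -0.2     0.2531] jaw -163.7
time_s: 23.82
position: [0.4636, -0.229, 0.1403]
orientation: [[0.282, -0.959, -0.008], [-0.959, -0.282, 0.003], [-0.005, 0.007, -1.0]]
ft_force: [-0.2, 0.3, -0.8]
finger_gap: 0.0598
time_s: 23.98
position: [0.4664, -0.2302, 0.1452]
orientation: [[0.284, -0.959, -0.001], [-0.959, -0.284, -0.001], [0.0, 0.001, -1.0]]
ft_force: [0.1, -0.3, 1.0]
finger_gap: 0.0602
t 23.98 shift [-0.03  0.16  4.72] turn [ 0.001 -0.    -0.002] |d|cm 4.7 F [ 0.1 -0.3  1. ] gap 0.0602 p [ 0.4664 -0.2302  0.1452] jaw -163.5
```

```bash
python3 -m pendant '[[[0,0.2,1.5,0,0,0],[0,0.2,3,0,0,0],[0,0.2,4.2,0,0,0],[0,0.2,4.6,0,0,0],[0,0.2,4.6,0,0,0]]]'; python3 go.py .4647 -.2304 .098 196.6; python3 -m pendant '[[[0,0,0,0,0,0],[0,0,0,0,0,0],[0,0,0,0,0,0],[0,0,0,0,0,0],[0,0,0,0,0,0]]]' 2 40;  python3 -m pendant '[[[0,0,-1,0,0,0],[0,0,-3,0,0,0],[0,0,-6,0,0,0],[0,0,-9,0,0,0],[0,0,-12,0,0,0]]]';python3 go.py .655 -.2075 .22 166.3
```

```text
time_s: 24.4
position: [0.4644, -0.2311, 0.0993]
orientation: [[0.283, -0.959, -0.0], [-0.959, -0.283, -0.0], [0.0, 0.0, -1.0]]
ft_force: [-1.2, 0.3, 0.6]
finger_gap: 0.0599
t 24.4 shift [-0.06 -0.04  0.13] turn [ 0.    -0.    -0.003] |d|cm 0.2 F [-1.2  0.3  0.6] gap 0.0599 p [ 0.4644 -0.2311  0.0993] jaw -163.6
time_s: 24.82
position: [0.4649, -0.2314, 0.1001]
orientation: [[0.283, -0.959, 0.002], [-0.959, -0.283, -0.001], [0.001, -0.002, -1.0]]
ft_force: [-0.5, 1.6, 6.2]
finger_gap: 0.0291
time_s: 25.23
position: [0.4634, -0.2312, 0.2204]
orientation: [[0.282, -0.959, -0.001], [-0.959, -0.282, 0.0], [-0.001, 0.001, -1.0]]
ft_force: [1.2, 0.0, -0.7]
finger_gap: 0.0293
t 25.23 shift [  3.13 -19.05   0.02] turn [0.001 0.    0.525] |d|cm 19.3 F [ 1.2  0.  -0.7] gap 0.0293 p [ 0.4634 -0.2312  0.2204] jaw -163.6
```

```bash
python3 -m pendant '[[[0.5,-3,0,0,0,0.12],[1.1,-6.5,0,0,0,0.24],[1.6,-10,0,0,0,0.36],[2.2,-13.5,0,0,0,0.48],[2.7,-16.5,0,0,0,0.523]]]'; python3 -m pendant '[[[0,0,0,0,0,0],[0,0,0,0,0,0]]]'; python3 go.py .6535 -.2075 .22 166.4;python3 - <<'E'
from h import *
p,d,m=snap('wrist','w10')
snap('scene','n10')
E
```

```text
time_s: 25.65
position: [0.6314, -0.2102, 0.2188]
orientation: [[-0.241, -0.971, -0.001], [-0.971, 0.241, 0.0], [-0.0, 0.001, -1.0]]
ft_force: [0.0, -1.2, -1.5]
finger_gap: 0.029
time_s: 25.82
position: [0.6307, -0.2101, 0.2172]
orientation: [[-0.234, -0.972, -0.003], [-0.972, 0.234, 0.001], [0.0, 0.003, -1.0]]
ft_force: [-0.9, -0.6, -0.4]
finger_gap: 0.0291
t 25.82 shift [-0.79 -2.16 -0.28] turn [ 0.003 -0.     0.001] |d|cm 2.3 F [-0.9 -0.6 -0.4] gap 0.0291 p [ 0.6307 -0.2101  0.2172] jaw 166.5
```

View pics/w10.png

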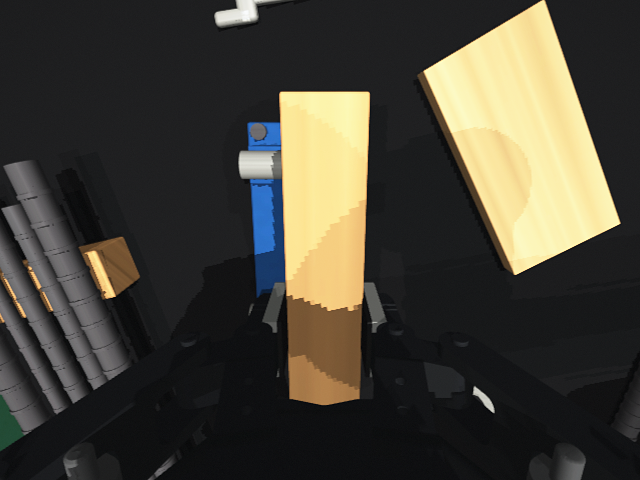

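View pics/n10.png

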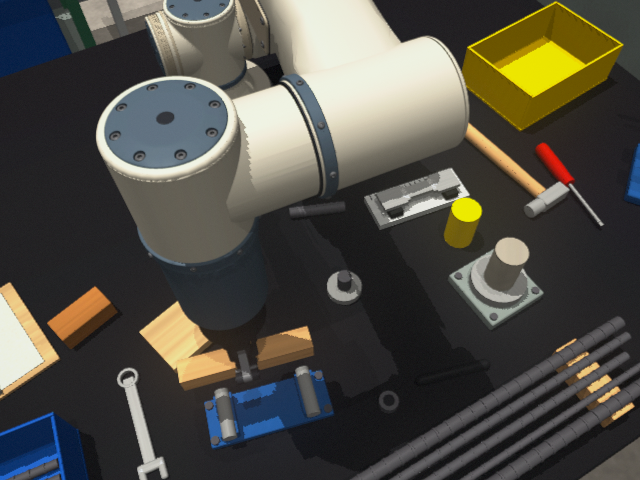

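The beam is held level, and the rollers are bare in the scene view at (226,413) and (310,391). The cylinder stands on the platen at (510,262) and the strip on the bed. Measuring the rollers.

```bash
python3 - <<'E'
import cv2
a=cv2.imread('pics/n10.png');cv2.imwrite('pics/c10.png',cv2.resize(a[350:455,190:345],None,fx=5,fy=5,interpolation=cv2.INTER_CUBIC))
E
```

```text
(no output)
```

View pics/c10.png

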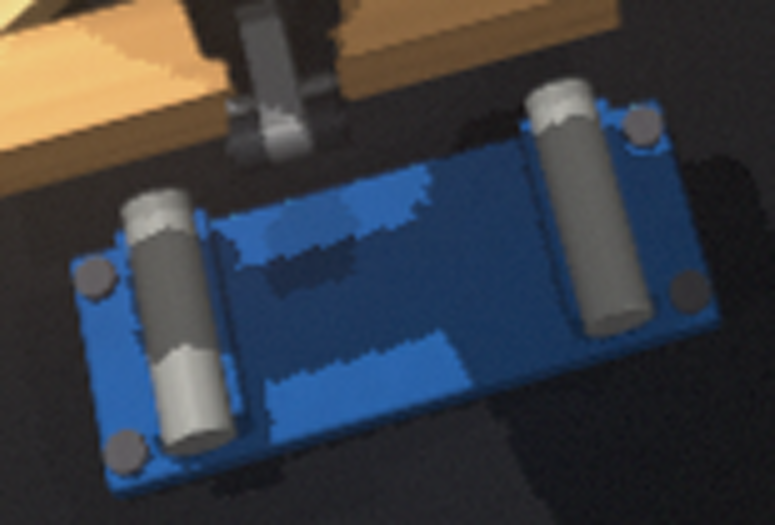

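```bash
python3 - <<'E'
from h import *
np.set_printoptions(precision=4,suppress=True)
S=load('n10'); c=lambda u,v:(190+u/5-.4,350+v/5-.4)
for nm,l,z in(('base',[(72,258),(660,102),(718,316),(108,488)],.012),('bolts',[(96,277),(643,125),(689,291),(126,452)],.015),('roll',[(156,200),(560,90),(617,318),(198,436)],.040)):
    q=np.array([onz(S,*c(*u),z) for u in l]); d=(q[1]+q[2]-q[0]-q[3])/2
    print(nm,q.mean(0),np.degrees(np.arctan2(d[1],d[0])),np.linalg.norm(q-np.roll(q,1,0),axis=1),[dep(S,*c(*u))[2].round(4) for u in l])
W=load('w10'); z=.2172-.100+.048
q=np.array([onz(W,*u,z) for u in[(280,92),(370,92),(366,250),(285,250)]]); m=(q[0]+q[1])/2;u=(q[2]+q[3])/2-m;u/=np.linalg.norm(u); print('beam',m+u*.085,np.degrees(np.arctan2(u[1],u[0])),np.linalg.norm(q[0]-q[1]))
q=onz(W,239,163,.035); print('roller end',q)
E
python3 go.py .6535 -.2075 .22 166.4
```

```text
base [ 0.6557 -0.2075  0.012 ] 75.85292312027583 [0.0682 0.1792 0.0673 0.1787] [np.float64(-0.0007), np.float64(-0.0015), np.float64(0.0106), np.float64(0.0103)]
bolts [ 0.6556 -0.2075  0.015 ] 76.32877713906895 [0.052  0.1658 0.0522 0.1654] [np.float64(0.0135), np.float64(0.0164), np.float64(0.0153), np.float64(0.016)]
roll [ 0.656  -0.2075  0.04  ] 76.12993768041943 [0.069  0.1199 0.0694 0.1191] [np.float64(0.0432), np.float64(0.0448), np.float64(0.0374), np.float64(0.0388)]
beam [ 0.6292 -0.2089  0.1652] 76.69480150082367 0.029183984695710662
roller end [ 0.6758 -0.2744  0.035 ]
t 25.92 shift [-0.87 -2.27 -0.15] turn [ 0.002 -0.     0.001] |d|cm 2.4 F [-0.6 -0.4 -0.8] gap 0.0288 p [ 0.6294 -0.2107  0.2185] jaw 166.4
```

```bash
python3 go.py .6547 -.208 .14 166.4; python3 -m pendant '[[[-0.4,-1,0,0,0,0],[-0.8,-2.1,1.5,0,0,0],[-0.85,-2.4,4,0,0,0],[-0.85,-2.4,6.5,0,0,0],[-0.85,-2.4,7.5,0,0,0]]]'; python3 -m pendant '[[[0,0,0,0,0,0],[0,0,0,0,0,0]]]';python3 go.py .6547 -.208 .127 166.4
```

```text
t 25.92 shift [-0.85 -2.41  7.85] turn [ 0.002 -0.     0.001] |d|cm 8.3 F [-0.6 -0.4 -0.8] gap 0.0288 p [ 0.6294 -0.2107  0.2185] jaw 166.4
time_s: 26.33
position: [0.6528, -0.2077, 0.1403]
orientation: [[-0.236, -0.972, -0.006], [-0.972, 0.236, 0.002], [-0.001, 0.006, -1.0]]
ft_force: [0.2, -1.1, -2.3]
finger_gap: 0.0288
time_s: 26.5
position: [0.6548, -0.2084, 0.1445]
orientation: [[-0.235, -0.972, -0.001], [-0.972, 0.235, -0.001], [0.001, 0.001, -1.0]]
ft_force: [0.1, -0.6, -0.1]
finger_gap: 0.0295
t 26.5 shift [-0.04  0.02  1.75] turn [ 0.001 -0.001  0.   ] |d|cm 1.8 F [ 0.1 -0.6 -0.1] gap 0.0295 p [ 0.6548 -0.2084  0.1445] jaw 166.4
```

```bash
python3 -m pendant '[[[0,0,0.6,0,0,0],[0,0,1.1,0,0,0],[0,0,1.5,0,0,0],[0,0,1.6,0,0,0],[0,0,1.6,0,0,0]]]';python3 go.py .6547 -.208 .127 166.4; python3 -m pendant '[[[0,0,0.15,0,0,0],[0,0,0.15,0,0,0],[0,0,0.15,0,0,0]]]';python3 go.py .6547 -.208 .127 166.4
```

```text
time_s: 26.92
position: [0.6551, -0.2079, 0.1274]
orientation: [[-0.235, -0.972, -0.001], [-0.972, 0.235, 0.0], [0.0, 0.001, -1.0]]
ft_force: [-0.1, 0.2, -1.3]
finger_gap: 0.0296
t 26.92 shift [0.02 0.03 0.04] turn [ 0.001 -0.     0.   ] |d|cm 0.1 F [-0.1  0.2 -1.3] gap 0.0296 p [ 0.6551 -0.2079  0.1274] jaw 166.4
time_s: 27.17
position: [0.6553, -0.208, 0.1271]
orientation: [[-0.234, -0.972, 0.0], [-0.972, 0.234, -0.0], [0.0, -0.0, -1.0]]
ft_force: [-2.9, 1.6, 6.3]
finger_gap: 0.0288
t 27.17 shift [0.02 0.06 0.01] turn [-0.    -0.     0.001] |d|cm 0.1 F [-2.9  1.6  6.3] gap 0.0288 p [ 0.6553 -0.208   0.1271] jaw 166.4
```

Resting on the rollers. Release, rise and check.

```bash
python3 -m pendant '[[[0,0,-0.1,0,0,0],[0,0,-0.1,0,0,0],[0,0,-0.1,0,0,0],[0,0,-0.1,0,0,0]]]' 5; python3 -m pendant '[[[0,0,-1,0,0,0],[0,0,-4,0,0,0],[0,0,-8,0,0,0],[0,0,-11,0,0,0],[0,0,-13,0,0,0]]]' 6; python3 -m pendant '[[[0,0,0,0,0,0],[0,0,0,0,0,0]]]'; python3 - <<'E'
from h import *
p,d,m=snap('wrist','w11')
E
python3 go.py .536 -.008 .23 200
```

```text
time_s: 27.5
position: [0.6551, -0.208, 0.1266]
orientation: [[-0.235, -0.972, -0.001], [-0.972, 0.235, 0.0], [0.0, 0.001, -1.0]]
ft_force: [0.2, -0.1, 0.3]
finger_gap: 0.0503
time_s: 27.92
position: [0.6559, -0.2085, 0.2622]
orientation: [[-0.235, -0.972, 0.005], [-0.972, 0.235, -0.002], [0.001, -0.005, -1.0]]
ft_force: [1.0, 0.1, 0.5]
finger_gap: 0.0598
time_s: 28.08
position: [0.6557, -0.2081, 0.2592]
orientation: [[-0.235, -0.972, 0.003], [-0.972, 0.235, -0.0], [-0.0, -0.003, -1.0]]
ft_force: [-0.8, -0.5, -1.5]
finger_gap: 0.0597
t 28.13 shift [-16.62  16.28   2.73] turn [ 0.     0.001 -0.586] |d|cm 23.4 F [-0.7 -0.4 -0.6] gap 0.0603 p [ 0.6552 -0.2078  0.2572] jaw 166.4
```

View pics/w11.png

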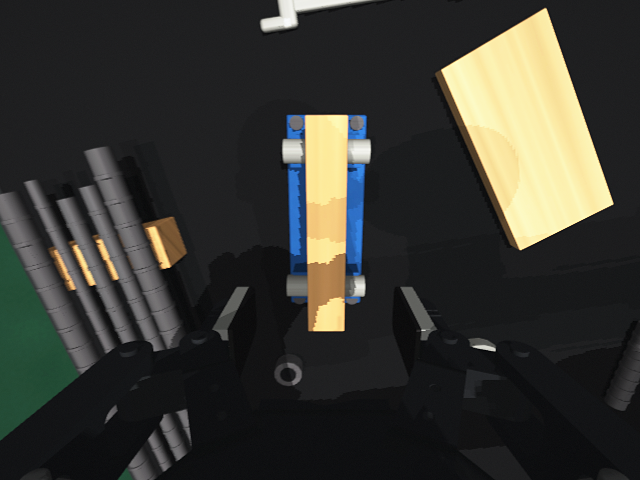

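The beam (columns 305–348) is centred between the roller ends (283–370). Checking the numbers.

```bash
python3 - <<'E'
from h import *
np.set_printoptions(precision=4,suppress=True)
W=load('w11')
q=np.array([onz(W,*u,.075) for u in[(305,115),(348,115),(344,331),(308,331)]]);d=(q[2]+q[3]-q[0]-q[1])/2;print('beam',q.mean(0),np.linalg.norm(q-np.roll(q,1,0),axis=1),np.degrees(np.arctan2(d[1],d[0])))
b=np.array([onz(W,*u,.012) for u in[(287,115),(367,115),(362,302),(291,302)]]);d=(b[2]+b[3]-b[0]-b[1])/2;print('base',b.mean(0),np.linalg.norm(b-np.roll(b,1,0),axis=1),np.degrees(np.arctan2(d[1],d[0])))
r=np.array([onz(W,*u,.037) for u in[(283,151),(370,151),(366,286),(287,286)]]);print('roll',r.mean(0),np.linalg.norm(r-np.roll(r,1,0),axis=1))
print([dep(W,*u)[2] for u in((326,150),(326,300))])
E
```

```text
beam [ 0.6538 -0.2075  0.075 ] [0.1686 0.0296 0.1685 0.0297] 76.37656854884013
base [ 0.6535 -0.2063  0.012 ] [0.1775 0.0689 0.1774 0.0713] 76.3777721523565
roll [ 0.6538 -0.2062  0.037 ] [0.1197 0.0709 0.1196 0.0721]
[np.float64(0.07460725597270612), np.float64(0.07494841017586079)]
```

Beam within about 1 mm and 0.1° of the support. Now the cap.

```bash
python3 go.py .536 -.02 .24 166.4; python3 -m pendant '[[[-2.5,2.2,0.2,0,0,0],[-5.5,5,0.6,0,0,0],[-8.5,7.8,1,0,0,0],[-11.5,10.5,1.5,0,0,0],[-14,13,1.7,0,0,0]]]'; python3 go.py .536 -.02 .24 166.4
```

```text
t 28.13 shift [-15.46  15.99   1.73] turn [0. 0. 0.] |d|cm 22.3 F [-0.7 -0.4 -0.6] gap 0.0603 p [ 0.6552 -0.2078  0.2572] jaw 166.4
time_s: 28.55
position: [0.5594, -0.0397, 0.2378]
orientation: [[-0.235, -0.972, -0.005], [-0.972, 0.235, 0.0], [0.001, 0.005, -1.0]]
ft_force: [-0.2, 0.5, -0.4]
finger_gap: 0.0599
t 28.55 shift [-1.36  2.74 -0.21] turn [ 0.005 -0.001  0.   ] |d|cm 3.1 F [-0.2  0.5 -0.4] gap 0.0599 p [ 0.5594 -0.0397  0.2378] jaw 166.4
```

```bash
python3 -m pendant '[[[-1,2.3,0,0,0,0],[-1,2.3,0,0,0,0],[-1,2.3,0,0,0,0],[-1,2.3,0,0,0,0]]]'; python3 - <<'E'
from h import *
p,d,m=snap('wrist','w12')
E
python3 go.py .536 -.008 .24 166.4
```

```text
time_s: 28.88
position: [0.5416, -0.0264, 0.2394]
orientation: [[-0.235, -0.972, -0.002], [-0.972, 0.235, -0.0], [0.001, 0.002, -1.0]]
ft_force: [0.0, -0.5, 0.3]
finger_gap: 0.0602
t 28.93 shift [-1.68  1.02 -0.06] turn [ 0.002 -0.001 -0.   ] |d|cm 2.0 F [ 1.   0.2 -0. ] gap 0.0599 p [ 0.5419 -0.0267  0.2394] jaw 166.4
```

View pics/w12.png

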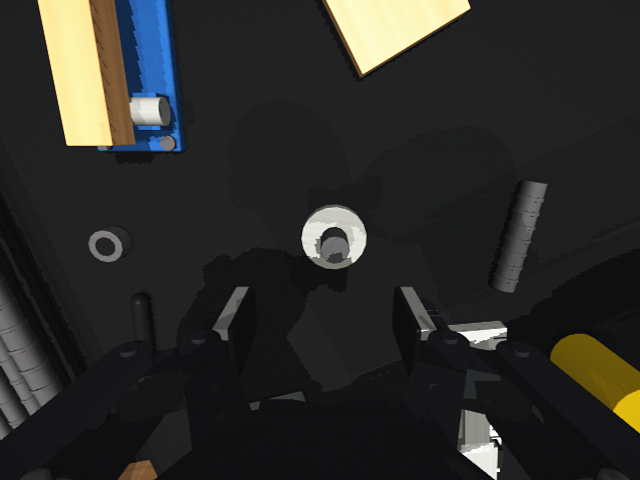

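The cap disc spans columns 302–367 and rows 206–270. The knob sits on it at (335,245) with its shaded top.

```bash
python3 - <<'E'
from h import *
np.set_printoptions(precision=4,suppress=True)
W=load('w12');g=W['p'].astype(int)
cv2.imwrite('pics/c12.png',cv2.resize(W['p'][195:280,290:380,::-1],None,fx=6,fy=6,interpolation=cv2.INTER_CUBIC))
m=(g.min(2)>110).astype(np.uint8); n,l,st,ce=cv2.connectedComponentsWithStats(m); i=l[215,335]; print(st[i])
h=cv2.convexHull(cv2.findNonZero((l==i).astype(np.uint8))); 
q=np.array([onz(W,*c[0],.014)[:2]*1000 for c in h],np.float32); print(cv2.minEnclosingCircle(q))
yy,xx=np.mgrid[0:480,0:640]; r=np.stack([(xx-W['cx'])/W['fx'],-(yy-W['cy'])/W['fy'],-np.ones_like(xx,float)],-1)@W['attitude'].T
P=W['eye']+r*W['d'][...,None]; k=(P[...,2]>.042)&(P[...,2]<.052)&(abs(xx-335)<40)&(abs(yy-240)<45); print(k.sum(),P[k].mean(0),xx[k].mean(),yy[k].mean())
c=(xx[k].mean(),yy[k].mean()); print(onz(W,*c,.046)); S=load('n10'); 
E
```

```text
[ 301  207   66   62 2245]
((536.0123901367188, -8.021842002868652), 28.84974479675293)
653 [ 0.5356 -0.0083  0.0451] 335.1500765696784 248.9969372128637
[ 0.5355 -0.0086  0.046 ]
```

View pics/c12.png

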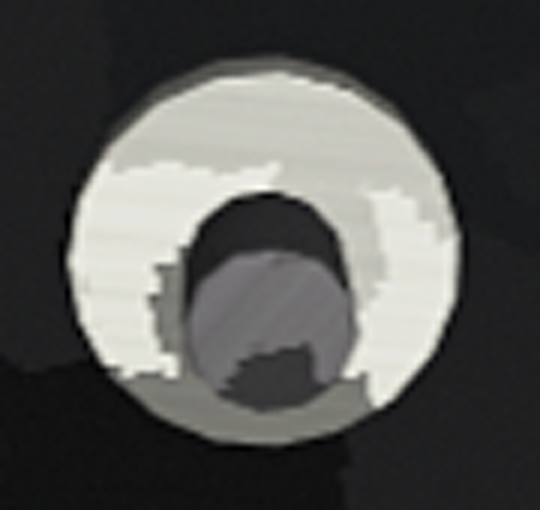

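Cap centre at (0.5357, -0.0083) from both disc and knob. Descending on the knob.

```bash
python3 go.py .5357 -.0083 .096 166.4; python3 -m pendant '[[[-0.8,0.5,2,0,0,0],[-1.6,1,5,0,0,0],[-1.6,1,8,0,0,0],[-1.6,1,10,0,0,0],[-1.6,1,10.5,0,0,0]]]'; python3 -m pendant '[[[0,0,0,0,0,0],[0,0,0,0,0,0]]]';python3 go.py .5357 -.0083 .096 166.4
```

```text
t 28.93 shift [-1.65  1.01 14.34] turn [ 0.002 -0.001 -0.   ] |d|cm 14.5 F [ 1.   0.2 -0. ] gap 0.0599 p [ 0.5419 -0.0267  0.2394] jaw 166.4
time_s: 29.35
position: [0.5338, -0.0093, 0.1307]
orientation: [[-0.237, -0.972, -0.009], [-0.972, 0.237, -0.001], [0.003, 0.008, -1.0]]
ft_force: [0.6, -0.4, -0.6]
finger_gap: 0.0597
time_s: 29.52
position: [0.5366, -0.0089, 0.1357]
orientation: [[-0.235, -0.972, -0.0], [-0.972, 0.235, -0.0], [0.0, 0.0, -1.0]]
ft_force: [-0.2, 0.8, 0.5]
finger_gap: 0.0599
t 29.52 shift [-0.04  0.1   3.97] turn [ 0. -0. -0.] |d|cm 4.0 F [-0.2  0.8  0.5] gap 0.0599 p [ 0.5366 -0.0089  0.1357] jaw 166.4
```

```bash
python3 -m pendant '[[[0,0.1,1.2,0,0,0],[0,0.1,2.4,0,0,0],[0,0.1,3.5,0,0,0],[0,0.1,3.9,0,0,0],[0,0.1,3.9,0,0,0]]]'; python3 go.py .5357 -.0083 .096 166.4; python3 -m pendant '[[[0,0,0,0,0,0],[0,0,0,0,0,0],[0,0,0,0,0,0],[0,0,0,0,0,0],[0,0,0,0,0,0]]]' 1.6 60;python3 go.py .5357 -.0083 .096 166.4
```

```text
time_s: 29.93
position: [0.5351, -0.0082, 0.0965]
orientation: [[-0.235, -0.972, -0.0], [-0.972, 0.235, 0.0], [-0.0, 0.0, -1.0]]
ft_force: [-0.0, -0.3, 0.8]
finger_gap: 0.0597
t 29.93 shift [-0.01 -0.06  0.05] turn [0. 0. 0.] |d|cm 0.1 F [-0.  -0.3  0.8] gap 0.0597 p [ 0.5351 -0.0082  0.0965] jaw 166.4
time_s: 30.35
position: [0.5358, -0.008, 0.0975]
orientation: [[-0.234, -0.972, 0.002], [-0.972, 0.234, 0.0], [-0.001, -0.002, -1.0]]
ft_force: [0.1, 0.9, 6.3]
finger_gap: 0.0224
t 30.35 shift [ 0.03 -0.    0.15] turn [-0.002  0.001  0.001] |d|cm 0.2 F [0.1 0.9 6.3] gap 0.0224 p [ 0.5358 -0.008   0.0975] jaw 166.5
```

```bash
python3 -m pendant '[[[0,0,-1,0,0,0],[0,0,-3,0,0,0],[0,0,-6,0,0,0],[0,0,-10,0,0,0],[0,0,-14,0,0,0]]]'; python3 -m pendant '[[[0,0,-3,0,0,0],[0,0,-4,0,0,0],[0,0,-4,0,0,0]]]';  python3 - <<'E'
from h import *
snap('side','s13'); snap('scene','n13')
snap('wrist','w13')
E
python3 go.py .659 .2067 .28 166.4
```

```text
time_s: 30.77
position: [0.5334, -0.0082, 0.2369]
orientation: [[-0.235, -0.972, -0.005], [-0.972, 0.235, -0.0], [0.001, 0.005, -1.0]]
ft_force: [2.5, 1.0, -1.9]
finger_gap: 0.0219
time_s: 31.02
position: [0.5355, -0.0079, 0.2792]
orientation: [[-0.235, -0.972, 0.005], [-0.972, 0.235, 0.002], [-0.003, -0.004, -1.0]]
ft_force: [0.5, 0.2, -3.0]
finger_gap: 0.0217
t 31.17 shift [-23.82  -7.13  -0.7 ] turn [ 0.005 -0.001  0.   ] |d|cm 24.9 F [ 0.   0.4 -3.7] gap 0.0219 p [ 0.5336 -0.008   0.2736] jaw 166.4
```

View pics/s13.png

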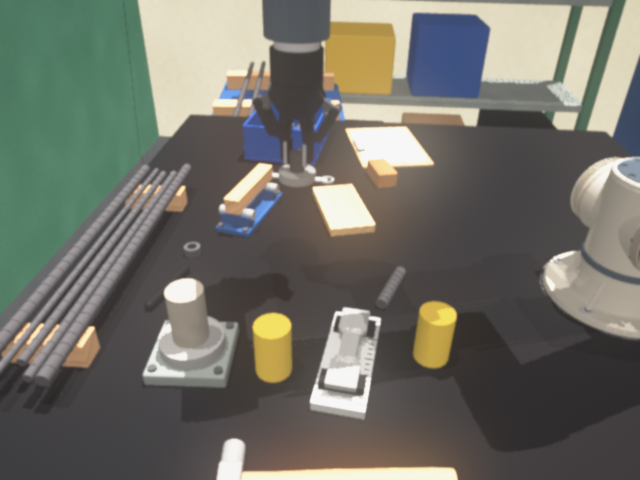

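View pics/n13.png

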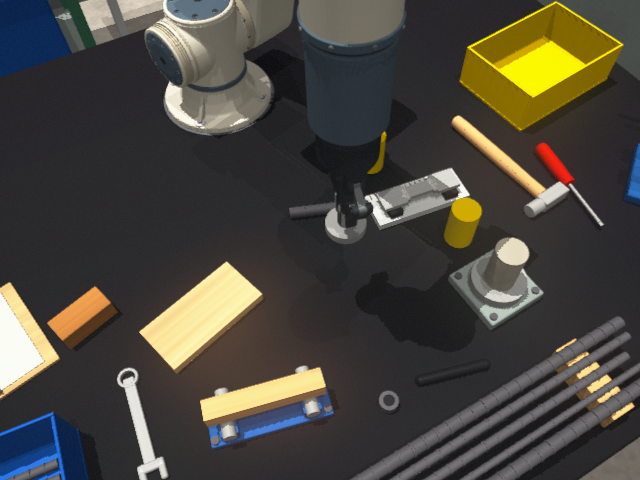

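View pics/w13.png

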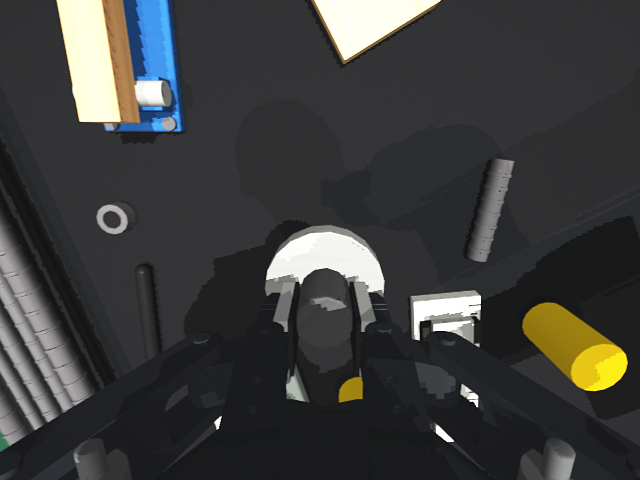

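The cap hangs level. Beam and strip are in place, and the cylinder stands upright on the platen (side (186,310), scene (510,262)). Measuring its top in both views.

```bash
python3 - <<'E'
from h import *
np.set_printoptions(precision=4,suppress=True)
cs=[]
for fn,roi in(('s13',(150,265,225,345)),('n13',(480,225,540,300))):
    M=load(fn); yy,xx=np.mgrid[0:480,0:640]; r=np.stack([(xx-M['cx'])/M['fx'],-(yy-M['cy'])/M['fy'],-np.ones_like(xx,float)],-1)@M['attitude'].T
    P=M['eye']+r*M['d'][...,None]; k=(abs(P[...,2]-P[roi[1]:roi[3],roi[0]:roi[2],2].max())<.006)&(xx>roi[0])&(xx<roi[2])&(yy>roi[1])&(yy<roi[3])
    k=(P[...,2]>.1145)&(P[...,2]<.13)&(xx>roi[0])&(xx<roi[2])&(yy>roi[1])&(yy<roi[3])
    h=cv2.convexHull(cv2.findNonZero(k.astype(np.uint8))); e=cv2.fitEllipse(h); cs.append((M,e[0]))
    q=np.array([onz(M,*c[0],.12)[:2]*1000 for c in h],np.float32)
    print(fn,e,onz(M,*e[0],.12),cv2.minEnclosingCircle(q),np.median(P[k][:,2]))
print(tri(*cs[0],*cs[1]))
W=load('w13'); # cap centre vs TCP
z=.2736-.097+.014
pts=[(267,280),(384,280),(325,226)]; q=[onz(W,*p,z) for p in pts]; print(q,np.linalg.norm(q[0]-q[1]))
E
```

```text
s13 ((183.73779296875, 291.4177551269531), (26.223495483398438, 39.99919891357422), 79.37812042236328) [0.6577 0.2096 0.12  ] ((658.5850219726562, 209.6284637451172), 28.073530197143555) 0.1188448029644536
n13 ((511.0550231933594, 252.0642852783203), (28.860883712768555, 34.77366638183594), 110.37265014648438) [0.662  0.2034 0.12  ] ((661.3236694335938, 203.10940551757812), 26.538597106933594) 0.11948353716763083
(array([0.66  , 0.2055, 0.1163]), np.float64(0.001325409796091466))
[array([ 0.558 , -0.0185,  0.1906]), array([ 0.5039, -0.0053,  0.1906]), array([ 0.525 , -0.0378,  0.1906])] 0.055780087372898426
```

```bash
python3 -m pendant '[[[-1.5,-0.4,0,0,0,0],[-4,-1.2,0,0,0,0],[-7,-2.1,0,0,0,0],[-10.5,-3.1,0,0,0,0],[-14,-4.2,0,0,0,0]]]'; python3 go.py .6597 .207 .28 166.4
```

```text
time_s: 31.58
position: [0.6084, 0.1196, 0.2736]
orientation: [[-0.235, -0.972, -0.005], [-0.972, 0.235, -0.001], [0.002, 0.005, -1.0]]
ft_force: [0.7, -0.1, -1.3]
finger_gap: 0.0219
t 31.58 shift [-9.7  -2.92 -0.67] turn [ 0.005 -0.002 -0.   ] |d|cm 10.2 F [ 0.7 -0.1 -1.3] gap 0.0219 p [0.6084 0.1196 0.2736] jaw 166.4
```

```bash
python3 -m pendant '[[[-3,-0.9,0,0,0,0],[-6,-1.8,0,0,0,0],[-8,-2.4,0,0,0,0],[-9,-2.7,0,0,0,0],[-9.2,-2.8,0,0,0,0]]]'; python3 -m pendant '[[[0,0,0,0,0,0],[0,0,0,0,0,0],[0,0,0,0,0,0]]]'; python3 go.py .6597 .207 .225 166.4
```

```text
time_s: 32.0
position: [0.6574, 0.2035, 0.2716]
orientation: [[-0.233, -0.972, -0.007], [-0.972, 0.233, -0.002], [0.003, 0.006, -1.0]]
ft_force: [0.5, -0.2, -2.7]
finger_gap: 0.022
time_s: 32.25
position: [0.657, 0.2002, 0.2755]
orientation: [[-0.235, -0.972, -0.002], [-0.972, 0.235, -0.0], [0.001, 0.002, -1.0]]
ft_force: [0.6, 0.1, -3.0]
finger_gap: 0.0222
t 32.25 shift [-0.73 -0.11  5.05] turn [ 0.002 -0.001 -0.   ] |d|cm 5.1 F [ 0.6  0.1 -3. ] gap 0.0222 p [0.657  0.2002 0.2755] jaw 166.4
```

```bash
python3 -m pendant '[[[-0.5,-0.1,0.5,0.002,0,0],[-0.7,-0.1,1.5,0.002,0,0],[-0.7,-0.1,3,0.002,0,0],[-0.7,-0.1,4,0.002,0,0],[-0.7,-0.1,4.2,0.002,0,0]]]'; python3 -m pendant '[[[0,0,0,0,0,0],[0,0,0,0,0,0],[0,0,0,0,0,0]]]'; python3 go.py .6597 .207 .217 166.4; python3 - <<'E'
from h import *
snap('side','s14'); snap('scene','n14')
a=cv2.imread('pics/s14.png')[220:400,110:290]; b=cv2.imread('pics/n14.png')[170:350,420:600]
cv2.imwrite('pics/c14.png',cv2.resize(np.hstack([a,b]),None,fx=2.2,fy=2.2,interpolation=cv2.INTER_CUBIC))
E
```

```text
time_s: 32.67
position: [0.6587, 0.2072, 0.2304]
orientation: [[-0.235, -0.972, -0.004], [-0.972, 0.235, -0.002], [0.003, 0.004, -1.0]]
ft_force: [-0.4, 0.3, -4.2]
finger_gap: 0.022
time_s: 32.92
position: [0.6603, 0.2076, 0.2349]
orientation: [[-0.235, -0.972, 0.003], [-0.972, 0.235, 0.0], [-0.001, -0.003, -1.0]]
ft_force: [0.1, -0.4, -2.9]
finger_gap: 0.0222
t 32.92 shift [0.07 0.05 1.79] turn [-0.003  0.001  0.   ] |d|cm 1.8 F [ 0.1 -0.4 -2.9] gap 0.0222 p [0.6603 0.2076 0.2349] jaw 166.4
```

View pics/c14.png

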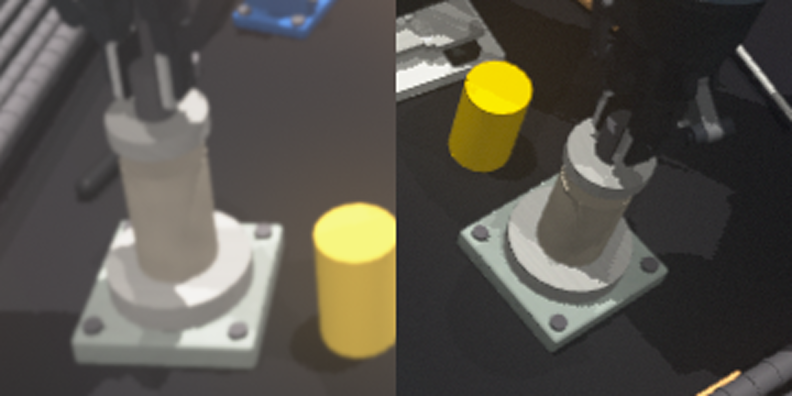

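The cap sits over the cylinder in both views, within about 3 mm. Lowering it to contact.

```bash
python3 go.py .659 .2068 .217 166.4; python3 -m pendant '[[[0.1,0.1,0.5,-0.002,0,0],[0.1,0.2,1,-0.002,0,0],[0.1,0.2,1.4,-0.002,0,0],[0.1,0.2,1.5,-0.002,0,0],[0.1,0.2,1.5,-0.002,0,0]]]'; python3 go.py .659 .2068 .217 166.4;python3 -m pendant '[[[0,0,0.1,0,0,0],[0,0,0.1,0,0,0],[0,0,0.1,0,0,0]]]'; python3 go.py .659 .2068 .217 166.4
```

```text
t 33.02 shift [0.11 0.1  1.79] turn [-0.002  0.001  0.   ] |d|cm 1.8 F [-0.2  0.7 -3.7] gap 0.022 p [0.6602 0.2076 0.2349] jaw 166.4
time_s: 33.43
position: [0.6575, 0.207, 0.2182]
orientation: [[-0.235, -0.972, -0.002], [-0.972, 0.235, -0.0], [0.001, 0.002, -1.0]]
ft_force: [-0.6, -0.1, -3.0]
finger_gap: 0.022
t 33.43 shift [-0.02 -0.15  0.12] turn [ 0.002 -0.001  0.   ] |d|cm 0.2 F [-0.6 -0.1 -3. ] gap 0.022 p [0.6575 0.207  0.2182] jaw 166.4
time_s: 33.68
position: [0.6578, 0.2071, 0.2179]
orientation: [[-0.235, -0.972, -0.001], [-0.972, 0.235, 0.0], [0.0, 0.001, -1.0]]
ft_force: [-0.1, 0.7, -3.5]
finger_gap: 0.022
t 33.68 shift [-0.   -0.13  0.09] turn [ 0.001 -0.     0.   ] |d|cm 0.2 F [-0.1  0.7 -3.5] gap 0.022 p [0.6578 0.2071 0.2179] jaw 166.4
```

```bash
python3 -m pendant '[[[0,-0.1,0.1,0,0,0],[0,-0.1,0.1,0,0,0],[0,-0.1,0.1,0,0,0]]]'; python3 go.py .659 .2068 .217 166.4;python3 -m pendant '[[[0,0,0.1,0,0,0],[0,0,0.1,0,0,0],[0,0,0.1,0,0,0]]]'; python3 go.py .659 .2068 .217 166.4
```

```text
time_s: 33.93
position: [0.659, 0.2068, 0.2176]
orientation: [[-0.235, -0.972, 0.0], [-0.972, 0.235, 0.0], [-0.0, -0.0, -1.0]]
ft_force: [-1.2, 0.1, 0.4]
finger_gap: 0.0219
t 33.93 shift [ 0.   -0.    0.06] turn [-0.  0.  0.] |d|cm 0.1 F [-1.2  0.1  0.4] gap 0.0219 p [0.659  0.2068 0.2176] jaw 166.4
time_s: 34.18
position: [0.659, 0.2069, 0.2176]
orientation: [[-0.235, -0.972, 0.001], [-0.972, 0.235, 0.001], [-0.001, -0.001, -1.0]]
ft_force: [-1.9, 0.8, 5.2]
finger_gap: 0.0222
t 34.18 shift [ 0.   -0.01  0.06] turn [-0.001  0.001  0.001] |d|cm 0.1 F [-1.9  0.8  5.2] gap 0.0222 p [0.659  0.2069 0.2176] jaw 166.4
```

Contact. Opening and rising, then checking.

```bash
python3 -m pendant '[[[0,0,-0.1,0,0,0],[0,0,-0.1,0,0,0],[0,0,-0.1,0,0,0],[0,0,-0.1,0,0,0]]]' 4.5; python3 -m pendant '[[[0,0,-0.5,0,0,0],[0,0,-2,0,0,0],[0,0,-4.5,0,0,0],[0,0,-7,0,0,0],[0,0,-9,0,0,0]]]' 5; python3 -m pendant '[[[4,0,0,0,0,0],[8,0,-1,0,0,0],[12,1,-1,0,0,0],[16,1,-1,0,0,0],[18,1,-1,0,0,0]]]'; python3 -m pendant '[[[0,0,0,0,0,0],[0,0,0,0,0,0],[0,0,0,0,0,0]]]';python3 - <<'E'
from h import *
snap('side','s15'); snap('scene','n15'); snap('wrist','w15')
E
```

```text
time_s: 34.52
position: [0.6588, 0.2068, 0.2166]
orientation: [[-0.235, -0.972, -0.001], [-0.972, 0.235, 0.0], [0.0, 0.001, -1.0]]
ft_force: [0.0, 0.3, 0.2]
finger_gap: 0.0449
time_s: 34.93
position: [0.659, 0.2066, 0.3094]
orientation: [[-0.235, -0.972, 0.001], [-0.972, 0.235, 0.0], [-0.001, -0.001, -1.0]]
ft_force: [-0.2, 0.0, -0.1]
finger_gap: 0.0502
time_s: 35.35
position: [0.6055, 0.0306, 0.3186]
orientation: [[-0.236, -0.972, 0.001], [-0.972, 0.236, -0.0], [0.0, -0.001, -1.0]]
ft_force: [0.7, 0.2, 0.5]
finger_gap: 0.05
time_s: 35.6
position: [0.607, 0.0344, 0.3171]
orientation: [[-0.235, -0.972, -0.001], [-0.972, 0.235, 0.0], [-0.0, 0.001, -1.0]]
ft_force: [-0.3, 0.7, 0.2]
finger_gap: 0.0501
```

View pics/s15.png

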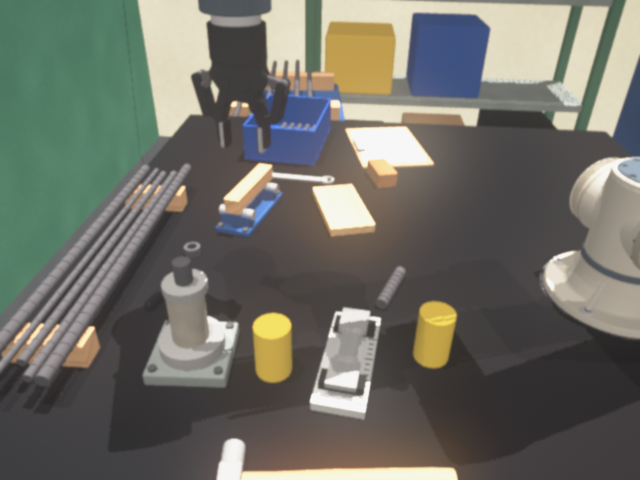

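View pics/n15.png

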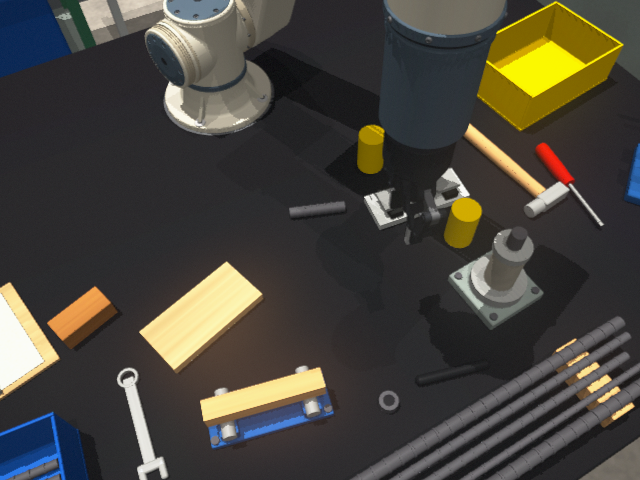

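All pieces are standing: cap and knob at side (183,270) and scene (517,238). Numeric check of the cap against the same-view cylinder and platen centres.

```bash
python3 - <<'E'
from h import *
np.set_printoptions(precision=4,suppress=True)
cs={}
for fn,roi in(('s15',(150,240,235,345)),('n15',(480,215,550,300))):
    M=load(fn); yy,xx=np.mgrid[0:480,0:640]; r=np.stack([(xx-M['cx'])/M['fx'],-(yy-M['cy'])/M['fy'],-np.ones_like(xx,float)],-1)@M['attitude'].T
    P=M['eye']+r*M['d'][...,None]; inr=(xx>roi[0])&(xx<roi[2])&(yy>roi[1])&(yy<roi[3])
    for nm,lo,hi,z in(('knob',.161,.175,.166),('disc',.129,.14,.134)):
        k=inr&(P[...,2]>lo)&(P[...,2]<hi); h=cv2.convexHull(cv2.findNonZero(k.astype(np.uint8)))
        q=np.array([onz(M,*c[0],z)[:2]*1000 for c in h],np.float32); (c,rad)=cv2.minEnclosingCircle(q); e=cv2.fitEllipse(h)
        print(fn,nm,np.array(c),rad,'ell',onz(M,*e[0],z)[:2],'z',np.median(P[k][:,2])); cs[fn,nm]=(M,e[0])
for nm in('knob','disc'): print(nm,tri(*cs['s15',nm],*cs['n15',nm]))
a=cv2.imread('pics/s15.png')[240:390,130:260]; b=cv2.imread('pics/n15.png')[215:335,440:560]
cv2.imwrite('pics/c15.png',np.hstack([cv2.resize(a,(390,450)),cv2.resize(b,(400,450))]))
E
```

```text
s15 knob [655.8647 208.9606] 13.532707214355469 ell [0.6558 0.2093] z 0.16467649292446607
s15 disc [655.7219 209.403 ] 31.493122100830078 ell [0.6557 0.2099] z 0.1329039322156717
n15 knob [659.7545 202.8047] 13.147470474243164 ell [0.66   0.2032] z 0.16532571906427673
n15 disc [659.7119 203.549 ] 30.096195220947266 ell [0.6601 0.2034] z 0.13355887808391786
knob (array([0.6581, 0.2051, 0.1628]), np.float64(0.0012446414832116216))
disc (array([0.6581, 0.2055, 0.1303]), np.float64(0.0013412592257711136))
```

View pics/c15.png

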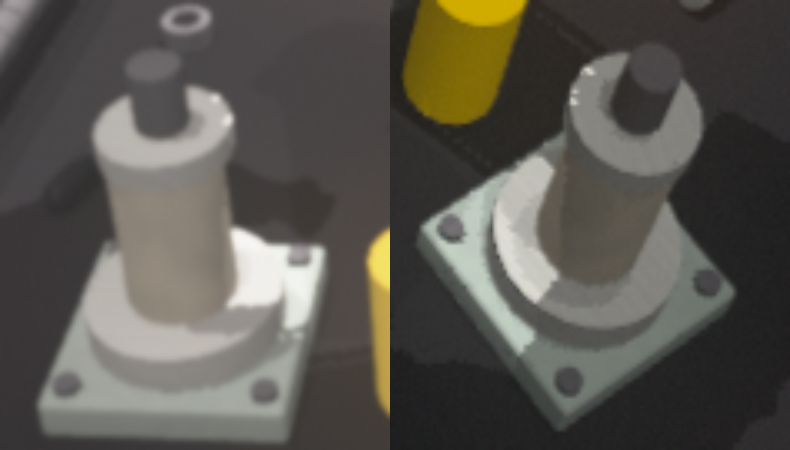

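View pics/w15.png

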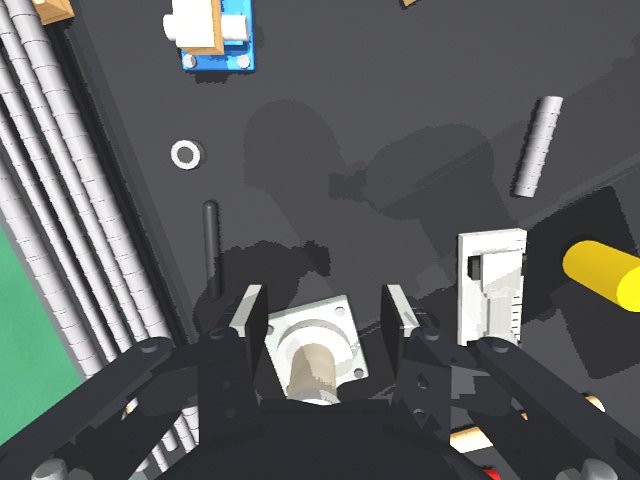

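The cap sits flat and upright, about 2 mm from the cylinder's axis, and the cylinder is about 1 mm from the platen centre. The gripper is open and clear of everything, so I'm handing in.

```bash
python3 -c "
from h import *
print(bot.job_done()); s=monitor.observe(); print(s['time_s'],np.round(s['ft_force'],1))"
```

```text
the job is handed in; nothing more can be done
None
the job is handed in; nothing more can be done
```

The job is handed in at about 36 s of the 144 s allowed, with all four pieces placed and the gripper open and clear. I parked the beam on the board, stood the mortar cylinder on the platen and laid the strip on the pads. Then I moved the beam to the rollers and set the cap on the cylinder, knob up.

| Piece | Last camera check |
|---|---|
| Beam on the rollers | about 1 mm and 0.1° off, top at 75 mm |
| Strip on the pads | about 1 mm and 1° off, top at 36–37 mm |
| Cylinder on the platen | about 1 mm off centre, upright |
| Cap on the cylinder | about 2 mm off the cylinder's axis, flat |

- **Camera disagreement:** the scene and side cameras differ by 4–6 mm in absolute position. I compared positions within one view, so the offsets above should hold, and this is well inside the tolerances.
- **Triangulated heights:** these came out 1–4 mm low against the depth readings and the given sizes.
- **Not confirmed:** no check failed, but the hand-in gives no verdict. I took no picture after it, because the interface closed and the state could no longer be read.

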